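# Charge the bench mill's grinding jar

### The job

Charge the small bench mill for its next run: swing the yoke clamp up and back, take the lid off the grinding jar and set it aside, pour the steel grinding cylinders from the beaker into the jar and add any that stand or lie loose on the bench mat, so that every one of them is in the jar. Stand the empty beaker upright on the bench mat again, put the lid squarely back on the jar and swing the clamp fully down on it; leave the vial and the red-capped jar alone.

Things in the scene. Friction and masses are not known exactly. Their poses are not given: they have to be found in the camera images.
- clamp (a joint): angle of the yoke clamp (96 mm wide) that holds the jar lid down: 0 = fully down, 2.1 = swung up and back to its stop (grip bar then 122 mm behind the jar axis, 237 mm high). It starts a little open. Stiff hinge (0.6 N m): it stays where it is left. Over the last 0.045 rad a sprung pad presses on the lid knob and the bar needs about 8 N; an unseated lid stops it early
- clamp_bar (a point): middle of the yoke's grip bar: a round black rubber-covered bar, 14 mm thick, 86 mm free between the two flat steel side straps, parallel to the mill's y axis. It swings on a radius of 130 mm about the hinge; when fully down it is 74 mm in front of the jar's axis at height 125 mm. It can turn between the fingers
- clamp_hinge (a point): middle of the yoke's hinge axis, 56 mm behind the jar's axis, 125 mm above the desk; the axis is along its y. Its x axis points away from the grip bar's shut side (from the mill's front to its back), z up; at clamp angle q the bar is at x = -130 mm cos q, z = +130 mm sin q in this frame
- jar_mouth (a point): centre of the rim of the steel grinding jar, which is fixed in the aluminium socket block of the small white bench mill; 100 mm above the desk. Jar: outside 70 mm, inside 60 mm across, 44 mm deep. The mill (146 x 140 mm, deck 50 mm high) is fixed to the desk; its axes are as clamp_hinge's; two hinge cheeks stand at its back, 138 mm high, 44 to 68 mm behind the jar's axis
- lid_knob (a point): centre of the knob of the steel jar lid (the point is half-way up the knob). Lid: flat disc 72 mm across and 6 mm thick, round knob 24 mm across and 22 mm high on top, round spigot 54 mm across and 5 mm deep underneath that enters the jar's mouth. The point is 22 mm above the spigot's underside, so 17 mm above the jar's rim when seated (117 mm over the desk) and 22 mm above the surface when it lies on a table; z is the lid's axis. About 0.16 kg
- beaker_mid (a point): centre, half-way up, of the clear plastic beaker (54 mm across, 70 mm high, about 44 mm inside, floor 3 mm thick, 55 g plus contents) that stands on the mat and holds grinding cylinders; z is its axis, mouth up. They slide out when it is tipped well past horizontal (about 110 to 120 degrees from upright)
- beaker_mouth (a point): centre of the beaker's rim, 35 mm above beaker_mid along its axis
- mat: flat dark rubber bench mat, stuck to the desk, 145 (x) by 250 (y) mm, 3 mm thick; origin at the centre of its underside
- vial_a: bystander: brown sample vial with black cap, 35 mm across, 70 mm high, standing on the desk; leave alone. Origin at its underside
- jar_ref: bystander: white jar with red cap, 62 mm across, 90 mm high, standing on the desk; leave alone. Origin at its underside
- peb1_mid (a point): centre of a plain polished steel grinding cylinder, 12 mm across and 12 mm high, 11 g; z is its axis. It starts in the beaker, if it is there at all (None from the start: absent). It can roll if it falls over
- peb2_mid (a point): centre of a plain polished steel grinding cylinder, 12 mm across and 12 mm high, 11 g; z is its axis. It starts in the beaker, if it is there at all (None from the start: absent). It can roll if it falls over
- peb3_mid (a point): centre of a plain polished steel grinding cylinder, 12 mm across and 12 mm high, 11 g; z is its axis. It starts in the beaker, if it is there at all (None from the start: absent). It can roll if it falls over
- peb4_mid (a point): centre of a plain polished steel grinding cylinder, 12 mm across and 12 mm high, 11 g; z is its axis. It starts in the beaker, if it is there at all (None from the start: absent). It can roll if it falls over
- peb5_mid (a point): centre of a plain polished steel grinding cylinder, 12 mm across and 12 mm high, 11 g; z is its axis. It starts in the beaker, if it is there at all (None from the start: absent). It can roll if it falls over
- peb6_mid (a point): centre of a plain polished steel grinding cylinder, 12 mm across and 12 mm high, 11 g; z is its axis. It starts standing loose on the mat, if it is there at all (None from the start: absent). It can roll if it falls over
- peb7_mid (a point): centre of a plain polished steel grinding cylinder, 12 mm across and 12 mm high, 11 g; z is its axis. It starts standing loose on the mat, if it is there at all (None from the start: absent). It can roll if it falls over
- peb8_mid (a point): centre of a plain polished steel grinding cylinder, 12 mm across and 12 mm high, 11 g; z is its axis. It starts standing loose on the mat, if it is there at all (None from the start: absent). It can roll if it falls over
- peb9_mid (a point): centre of a plain polished steel grinding cylinder, 12 mm across and 12 mm high, 11 g; z is its axis. It starts standing loose on the mat, if it is there at all (None from the start: absent). It can roll if it falls over

How it is judged:
By the outcome, as a careful person would: the job done as asked, in the order asked, and still so for the second after the job is handed in, with the robot touching nothing.
Of peb1, peb2, peb3, peb4, peb5, peb6, peb7, peb8, peb9 only 5 to 9 are there at a start; the rules pass over those that are not, and their reading is None.
At some moment in a run one of lid, peb6, peb7, peb8, peb9 may be knocked a few centimetres aside while the robot is not near it.
It also fails if it takes over 210 s, if anything falls off the work surface, if the arm or the gripper's body presses on something with over 40 N, if the wrist force passes 120 N, or if a joint passes its speed limit or range.

### The arm

A 6-joint arm with a two-finger parallel gripper is mounted at the origin on a cart in front of the work surface, level with it; the furniture and walls round the work are solid. World frame = base frame: x ahead of the robot, y to its left, z up, the work surface at z = 0. Lengths are in m, angles in degrees, forces in N, time in s.
With the tool pointing down it reaches from about 0.325 to 0.925 m from the base axis. Payload 3.1 kg.
Tool frame: the origin (TCP) lies between the finger pads; the fingertips stand 11 mm ahead of it and the grasp point (between the pads) lies 8 mm behind it; z points along the fingers, y is the direction in which the jaws open and shut (so a half turn about z gives the same grasp; the last joint's range is limited). The gripper opens to 85 mm and grips with 20 to 120 N. Pads are 22 mm wide; open, the fingers measure 114 mm over their backs; the gripper's body (76 mm by 85 mm) begins 54 mm behind the grasp point. The pads swing forward as they close: fully open they stand 13 mm farther back than shut.
Start: joints at [64.504, 12.427, 92.441, -0, 75.132, -6.429], TCP at [0.204, 0.591, 0.222] pointing down, gripper open.
Joint ranges: [-157.48, 157.48], [-44.54, 120.13], [17.64, 146.25], [-64.5, 244.5], [7.68, 150.69], [-147.95, 147.95]. Speed limits (degrees/s): [159.86, 159.86, 180, 180, 180, 180].

### API

Orientations are given as [roll, pitch, yaw] about the fixed x, y, z axes, in that order (R = Rz(yaw) Ry(pitch) Rx(roll)).
In Python, from station import status, get_image, job gives the robot as it stands.
- The arm moves only by the tool play_rows, never from a script. Its argument "commands" is a list that holds one entry, the list of rows, each a list of 6 numbers: the shift along the world's x, y, z scaled (see below), then the turn, a rotation vector about the world's x, y, z scaled (see below). A call has 1 to 5 rows; each row is the pose to reach, as a shift and turn from the pose commanded when the call began; what a row does not reach only later rows make up. The controller multiplies each number of a shift by 0.4 m and each number of a turn by 30 degrees. A row lasts 1/10 s, in which the tool goes at most 50 mm and 8.59 degrees, less where a joint would pass 70% of its speed; a pose out of reach is approached as far as the arm can. A call with a number of a shift or a turn outside -1 to 1 is refused whole. A call with a gripper value outside its range is refused whole. "fingers" is the closure, from 0 (fully open) to 1 (shut), set as the call begins (left out, the last holds). The fingers move at their own pace and stop on an object; "newtons" is the grip in N (left out, the last holds). Time passes only in rows, so rows that repeat a pose let the fingers close. It gives the time, the measured TCP pose, the force and the opening at its end, in the units of the state.
- status.state(): the state, without advancing time (a new reading comes with each control period).
- get_image(name): name is "scene" or "top" or "wrist"; returns a dict with "image" (400x640x3 uint8, red, green, blue), "intrinsics" (3x3 intrinsics, pixels), "rvec" (rotation vector, rad) and "tvec" (3), from world to camera coordinates, as OpenCV has them. Camera axes: x right, y down, z forward; pixel columns grow to the right and rows downward; lengths in m; the calibration is good to about 2 mm. The wrist camera is an equidistant fisheye: a pixel r from the principal point sees the ray r / f radians off the axis. A picture is of the moment at which its call begins. There is no depth.
- job.sign_off(): hands the job in, once; it reports no verdict.
The state is a dict: "clock": time; "joints": joint angles; "qvel": joint speeds; "joint_torque": joint torques, N m; "eef_pos": TCP position; "orientation": TCP orientation; "ft_force": force on the tool from outside, world axes, zero at the start; "torque": the same for the moment, N m; "grip_width": opening from 0.0 (shut) to 1.0 (fully open).
Only numpy, scipy, OpenCV 4.12 (cv2) and the standard library are available. Lean on these libraries where they do the work, as an engineer would, in place of code of your own. Each camera call takes 0.05 s, during which the arm holds its last target. There are 200 camera calls.

## Working session

There is one attempt and no reset: what is moved stays moved. The work goes in short steps, Python scripts to look and compute and a tool call to move; the robot and the scene stay as the last step left them, time stands still between calls to the robot, and variables do not carry over. Pictures are saved under pics/ and viewed, about 12 in all and at most 16, crops included, and the job is handed in when it is done.

Besides the shell and the picture viewer there is one more tool, called in YAML: its name, and indented under it one key for each argument. play_rows: Moves the arm, as the interface text tells. Shifts and turns lie within -1 to 1; 1 stands for 0.4 m of shift or 30 degrees of turn. Its arguments: {"type":"object","properties":{"commands":{"type":"array"},"fingers":{"type":"number"},"newtons":{"type":"number"}},"required":["commands"]}

```bash
ls; mkdir -p pics; python3 - <<'E'
from station import status,get_image,job
import cv2,numpy as np
s=status.state(); print(s)
for n in("scene","top","wrist"):
    d=get_image(n); np.savez(f"pics/{n}0.npz",**d); cv2.imwrite(f"pics/{n}0.png",d["image"][...,::-1])
    print(n,d["intrinsics"].tolist(),d["rvec"],d["tvec"])
E
```

```text
pics
{'clock': 0.0, 'joints': array([ 6.45039600e+01,  1.24774496e+01,  9.25307319e+01,  1.91668723e-03,
        7.51317497e+01, -6.42742755e+00]), 'qvel': array([ 0.04959749, -0.0049756 ,  0.01882252, -0.02831285,  0.06444329,
       -0.01650501]), 'joint_torque': array([ 4.07175230e-04, -3.96860754e+01, -3.03849077e+01, -2.61810192e-04,
        9.79092903e-03, -1.73842108e-05]), 'eef_pos': array([0.20377522, 0.58994419, 0.22074028]), 'orientation': array([-1.79861156e+02, -1.75041933e-02,  1.60930872e+02]), 'ft_force': array([-0.6758362 ,  0.43142779,  0.19142468]), 'torque': array([0.01302853, 0.02341711, 0.04036708]), 'grip_width': 1.0024139002600665}
scene [[366.5863823230063, 0.0, 317.33646450825955], [0.0, 366.5863823230063, 201.50336148319514], [0.0, 0.0, 1.0]] [ 2.12481224 -0.54332859  0.26450868] [-0.33746316  0.28472126  0.64794443]
top [[401.2257897516034, 0.0, 316.9100814199991], [0.0, 401.2257897516034, 198.25287713612198], [0.0, 0.0, 1.0]] [ 2.20647704 -2.17298054  0.08236159] [0.14740627 0.46103553 1.09130288]
wrist [[309.70691628693146, 0.0, 319.858496688328], [0.0, 309.70691628693146, 203.92505093517843], [0.0, 0.0, 1.0]] [-2.37522217 -1.6932476  -0.22104596] [-0.62381932 -0.03435125  0.37945377]
```

View pics/top0.png

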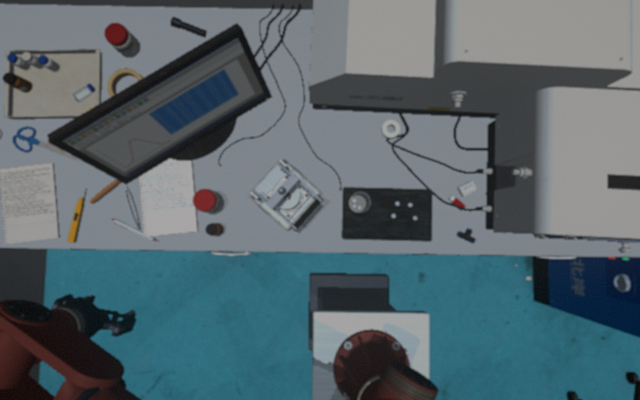

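View pics/scene0.png

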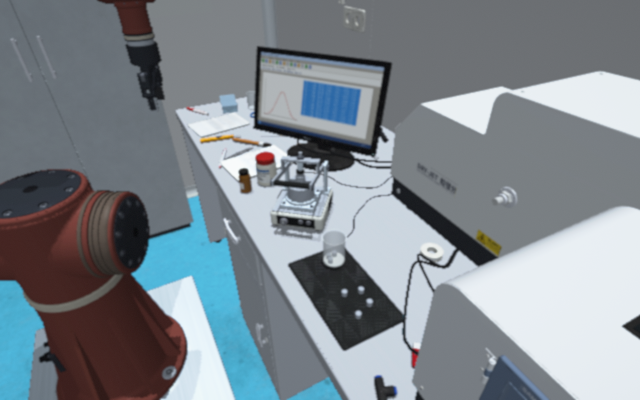

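```bash
cat > h.py <<'E'
import numpy as np,cv2
from station import status,get_image,job
def grab(n,tag):
    d=get_image(n); np.savez(f"pics/{n}{tag}.npz",**d); return d
def load(n,tag): return dict(np.load(f"pics/{n}{tag}.npz"))
def Rt(d): return cv2.Rodrigues(np.array(d["rvec"],float))[0],np.array(d["tvec"],float).ravel()
def ray(d,u,v,fish=False):
    K=d["intrinsics"];R,t=Rt(d);x=(u-K[0,2])/K[0,0];y=(v-K[1,2])/K[1,1]
    if fish:
        th=np.hypot(x,y);k=np.sin(th)/max(th,1e-9);r=np.array([x*k,y*k,np.cos(th)])
    else: r=np.array([x,y,1.])
    return -R.T@t,R.T@r
def onz(d,u,v,z,fish=False):
    c,r=ray(d,u,v,fish);return c+r*(z-c[2])/r[2]
def proj(d,p,fish=False):
    R,t=Rt(d);q=R@np.array(p,float)+t;K=d["intrinsics"]
    if fish:
        n=np.hypot(q[0],q[1]);th=np.arctan2(n,q[2]);x,y=q[0]/n*th,q[1]/n*th
    else:x,y=q[0]/q[2],q[1]/q[2]
    return np.array([K[0,0]*x+K[0,2],K[1,1]*y+K[1,2]])
def crop(d,x0,x1,y0,y1,s,name):
    im=cv2.resize(d["image"][y0:y1,x0:x1],None,fx=s,fy=s,interpolation=cv2.INTER_CUBIC)
    for x in range(-(-x0//10)*10,x1,10):
        cv2.line(im,((x-x0)*s,0),((x-x0)*s,6),(255,255,0),1)
        if x%20==0: cv2.putText(im,str(x),((x-x0)*s,16),0,.35,(255,255,0))
    for y in range(-(-y0//10)*10,y1,10):
        cv2.line(im,(0,(y-y0)*s),(6,(y-y0)*s),(255,255,0),1)
        if y%20==0: cv2.putText(im,str(y),(8,(y-y0)*s),0,.35,(255,255,0))
    cv2.imwrite(f"pics/{name}.png",im[...,::-1])
E
python3 - <<'E'
from h import *
d=load("top",0); crop(d,240,440,150,245,4,"t0c")
d=load("scene",0); crop(d,265,405,145,345,3,"s0c")
E
```

```text
(no output)
```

View pics/t0c.png

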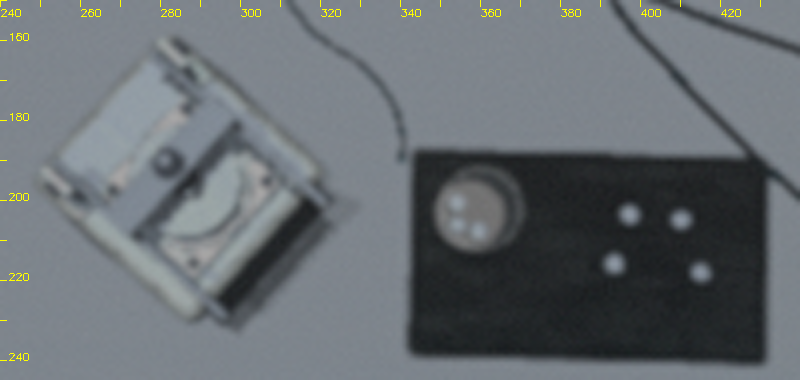

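View pics/s0c.png

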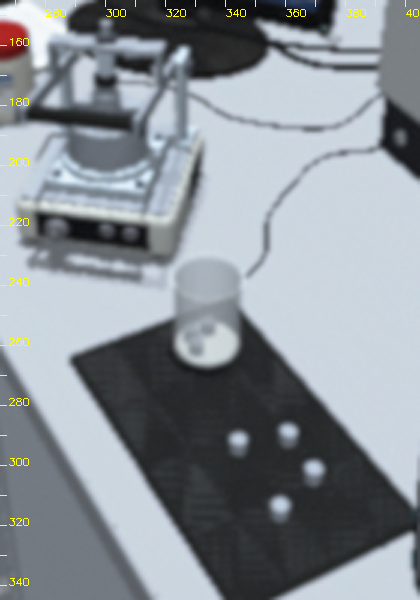

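```bash
python3 - <<'E'
from h import *
d=load("top",0); s=load("scene",0)
print("cams",ray(d,0,0)[0],ray(s,0,0)[0])
for u,v in [(250,193),(280,159),(322,197),(288,230)]: print("deck",onz(d,u,v,.05)[:2])
print("front bottom",onz(d,298,233,0)[:2],onz(d,329,203,0)[:2])
for u,v in [(397,203.5),(410,204.8),(393,216),(415,218)]: print("peb",onz(d,u,v,.015)[:2])
for u,v in [(344,292),(361,290),(369.5,301.5),(358,314)]: print("pebS",onz(s,u,v,.014)[:2])
for u,v in [(343,188),(431,191),(342,238),(431,240)]: print("mat",onz(d,u,v,.003)[:2])
print("beaker base",onz(d,357,203,.006)[:2],"mouth",onz(d,361,202,.073)[:2],"S mouth",onz(s,334.5,238,.073)[:2],"S base",onz(s,334,260,.006)[:2])
print("vial",onz(d,215,229,.07)[:2],"red",onz(d,207,201,.09)[:2])
from scipy.optimize import least_squares
from itertools import permutations
# scene deck corners
for u,v in [(272,212),(317,217),(333,193)]: print("S deck",onz(s,u,v,.05)[:2])
for u,v in [(272,182),(312,186)]:
  for z in(.125,.15,.175,.2): print("bar",z,onz(s,u,v,z)[:2], proj(d,onz(s,u,v,z)))
E
```

```text
cams [0.38296148 0.16129063 1.11917388] [ 0.13019928 -0.4877784   0.59991661]
deck [0.46762196 0.33351837]
deck [0.56051978 0.25542741]
deck [0.45990794 0.14110876]
deck [0.37066183 0.23014298]
front bottom [0.36219383 0.2054281 ] [0.44700355 0.12036621]
peb [ 0.4476652 -0.0668102]
peb [ 0.4446267  -0.10274494]
peb [ 0.41301693 -0.05582706]
peb [ 0.4084357  -0.11650691]
pebS [ 0.41394623 -0.05919971]
pebS [ 0.4474959  -0.07166949]
pebS [ 0.44565935 -0.10478727]
pebS [ 0.40874878 -0.11908037]
mat [0.48941852 0.08189024]
mat [ 0.48486602 -0.16449298]
mat [0.35026472 0.08318744]
mat [ 0.34840403 -0.16388846]
beaker base [0.44786413 0.04271421] mouth [0.44673754 0.03940986] S mouth [0.4475085  0.03788999] S base [0.44764048 0.03865309]
vial [0.37064287 0.41878597] red [0.44215234 0.43667573]
S deck [0.37465417 0.22403794]
S deck [0.4638443  0.15017252]
S deck [0.55214816 0.22311962]
bar 0.125 [0.38887256 0.24186842] [281.4403801  222.86015554]
bar 0.15 [0.37525578 0.20345921] [296.43864731 228.69189699]
bar 0.175 [0.36163901 0.16505001] [312.25457501 234.84156747]
bar 0.2 [0.34802224 0.1266408 ] [328.95690148 241.33589434]
bar 0.125 [0.46595    0.17728192] [308.08642871 192.19337023]
bar 0.15 [0.44827581 0.1422726 ] [322.27288503 198.83156772]
bar 0.175 [0.43060161 0.10726328] [337.23755736 205.83391194]
bar 0.2 [0.41292742 0.07225396] [353.04628664 213.23121149]
```

play_rows:
  commands:
    - [[0.25,-0.525,0.15,0,0,-0.35],[0.25,-0.525,0.15,0,0,-0.35],[0.25,-0.525,0.15,0,0,-0.35],[0.25,-0.525,0.15,0,0,-0.35],[0.25,-0.525,0.15,0,0,-0.35]]
  fingers: 0
  newtons: 20

```text
clock: 0.65
eef_pos: [0.3047, 0.3785, 0.2825]
orientation: [-180.0, 0.0, 150.4]
ft_force: [-0.2, 0.0, 0.2]
grip_width: 0.998
```

play_rows:
  commands:
    - [[0.265,-0.525,0.15,0,0,-0.35],[0.265,-0.525,0.15,0,0,-0.35],[0.265,-0.525,0.15,0,0,-0.35],[0.265,-0.525,0.15,0,0,-0.35],[0.265,-0.525,0.15,0,0,-0.35]]

```text
clock: 1.15
eef_pos: [0.4107, 0.1685, 0.3427]
orientation: [180.0, 0.0, 139.9]
ft_force: [1.1, 0.7, -0.2]
grip_width: 0.997
```

play_rows:
  commands:
    - [[0,0,0,0,0,0]]

```text
clock: 1.25
eef_pos: [0.4127, 0.1668, 0.3438]
orientation: [179.9, 0.2, 139.5]
ft_force: [-0.2, 0.9, 0.9]
grip_width: 1.001
```

```bash
cat >> h.py <<'E'
def mill(j,yaw,q):
    c,s=np.cos(np.radians(yaw)),np.sin(np.radians(yaw))
    W=lambda x,y,z:np.array([j[0]+c*x-s*y,j[1]+s*x+c*y,z])
    P={}
    b=lambda y:W(.056-.13*np.cos(q),y,.125+.13*np.sin(q))
    P["bar"]=[b(-.043),b(.043)]
    P["rim"]=[W(.035*np.cos(a),.035*np.sin(a),.1) for a in np.linspace(0,6.283,25)]
    P["lid"]=[W(.036*np.cos(a),.036*np.sin(a),.106) for a in np.linspace(0,6.283,25)]
    P["knob"]=[W(.012*np.cos(a),.012*np.sin(a),.128) for a in np.linspace(0,6.283,13)]
    return P
def over(d,P,fish=False):
    im=np.ascontiguousarray(d["image"]).copy()
    for k,c in zip(P,[(255,0,0),(0,255,0),(255,0,255),(0,80,255)]):
        pts=np.round(np.array([proj(d,p,fish) for p in P[k]])*16).astype(np.int32)
        cv2.polylines(im,[pts],False,c,1,cv2.LINE_AA,4)
    return dict(d,image=im)
E
python3 - <<'E'
from h import *
d=grab("wrist",1); s=status.state(); print(s["eef_pos"],s["orientation"],s["clock"],-Rt(d)[0].T@Rt(d)[1])
P=mill((.458,.228),50,.19); o=over(d,P,True)
cv2.imwrite("pics/w1.png",o["image"][...,::-1])
E
```

```text
[0.41128392 0.16888387 0.34278083] [1.79933912e+02 4.67974471e-02 1.39636833e+02] 1.3 [0.36217239 0.21018013 0.49611561]
```

View pics/w1.png

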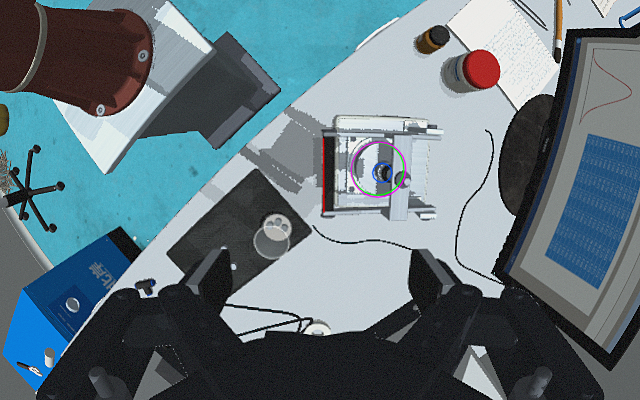

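```bash
python3 - <<'E'
from h import *
d=load("wrist",1); P=mill((.458,.228),50,.19)
o=over(d,P,True); crop(o,300,460,100,230,5,"w1c")
E
```

```text
(no output)
```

View pics/w1c.png

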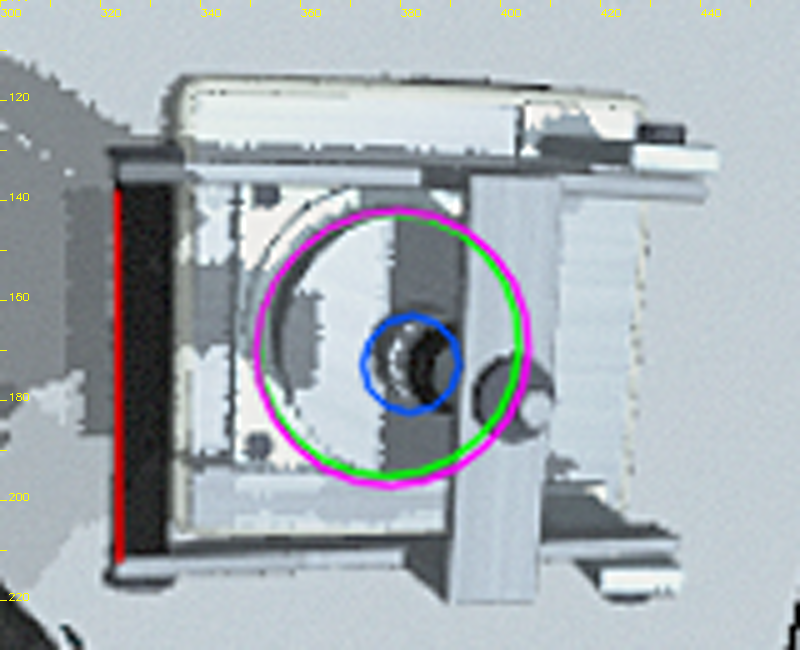

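```bash
python3 - <<'E'
from h import *
from scipy.optimize import least_squares
w,s,t=load("wrist",1),load("scene",0),load("top",0)
# ends ordered y=-.043 , +.043
obs=[(w,1,(329,212),(329,138),1),(s,0,(311,185.5),(273,182),1),(t,0,(321,200),(296,228),1)]
def f(p):
    P=mill(p[:2],p[2],p[3])["bar"];r=[]
    for d,fi,a,b,k in obs: r+=list((proj(d,P[0],fi)-a)*k)+list((proj(d,P[1],fi)-b)*k)
    return r
z=least_squares(f,[.46,.23,50,.19],x_scale=[.01,.01,5,.1],loss="soft_l1"); p=z.x;print(p,np.round(f(p),1))
P=mill(p[:2],p[2],p[3]); print("bar mid",sum(P["bar"])/2)
crop(over(w,P,True),300,460,100,230,5,"w1d")
E
```

```text
[ 0.46237923  0.23247169 49.80023743  0.17349538] [-0.7 -0.5 -0.6 -0.2 -0.3 -0.1  1.9 -0.3 -1.8 -1.3 -0.2 -2.6]
bar mid [0.41587529 0.17744124 0.14744142]
```

View pics/w1d.png

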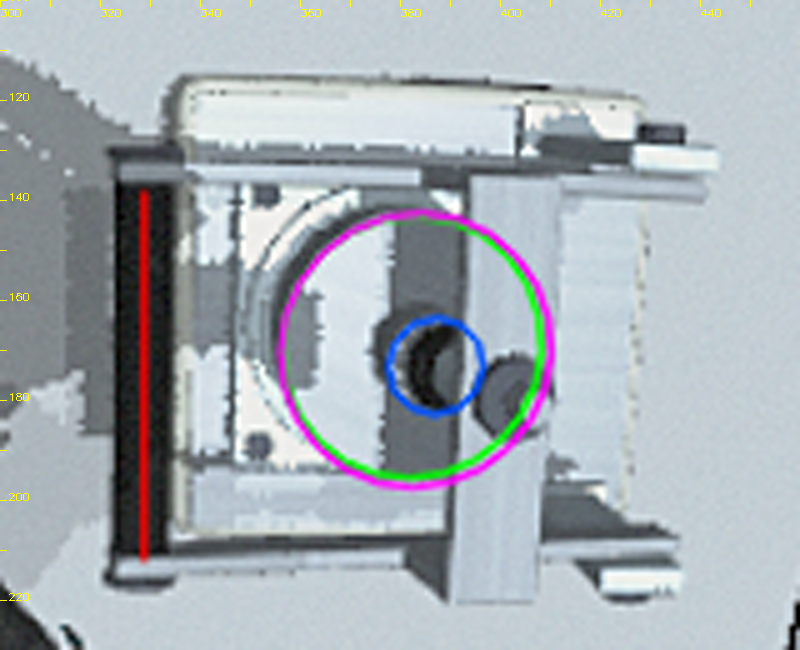

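play_rows:
  commands:
    - [[0.015,0.016,-0.1,0,0,0],[0.015,0.016,-0.2,0,0,0],[0.015,0.016,-0.28,0,0,0],[0.015,0.016,-0.3,0,0,0],[0.015,0.016,-0.3,0,0,0]]
  fingers: 0.5

```text
clock: 1.8
eef_pos: [0.4143, 0.1777, 0.2203]
orientation: [-179.8, -0.2, 140.0]
ft_force: [-0.2, 0.5, 0.2]
grip_width: 0.501
```

play_rows:
  commands:
    - [[0,0,-0.06,0,0,0],[0,0,-0.12,0,0,0],[0,0,-0.17,0,0,0],[0,0,-0.206,0,0,0],[0,0,-0.206,0,0,0]]

```text
clock: 2.3
eef_pos: [0.4159, 0.1776, 0.1398]
orientation: [-180.0, -0.0, 140.0]
ft_force: [0.4, -0.7, -0.2]
grip_width: 0.498
```

play_rows:
  commands:
    - [[0,0,0,0,0,0],[0,0,0,0,0,0],[0,0,0,0,0,0],[0,0,0,0,0,0]]
  fingers: 1
  newtons: 25

```text
clock: 2.7
eef_pos: [0.4169, 0.177, 0.1412]
orientation: [180.0, 0.1, 139.9]
ft_force: [-2.0, -2.4, 4.5]
grip_width: -0.001
```

```bash
python3 - <<'E'
from h import *
d=grab("scene",2); w=grab("wrist",2); print(status.state()["ft_force"],status.state()["grip_width"])
crop(d,250,350,130,240,5,"s2"); 
a=cv2.imread("pics/s2.png"); b=w["image"][100:375,160:480,::-1]; b=cv2.resize(b,None,fx=.9,fy=.9); c=np.zeros((550,500+b.shape[1],3),np.uint8); c[:,:500]=a; c[:b.shape[0],500:]=b; cv2.imwrite("pics/c2.png",c)
E
```

```text
[-2.46607149 -2.86055861  4.15824151] 0.004603215314696517
```

View pics/c2.png

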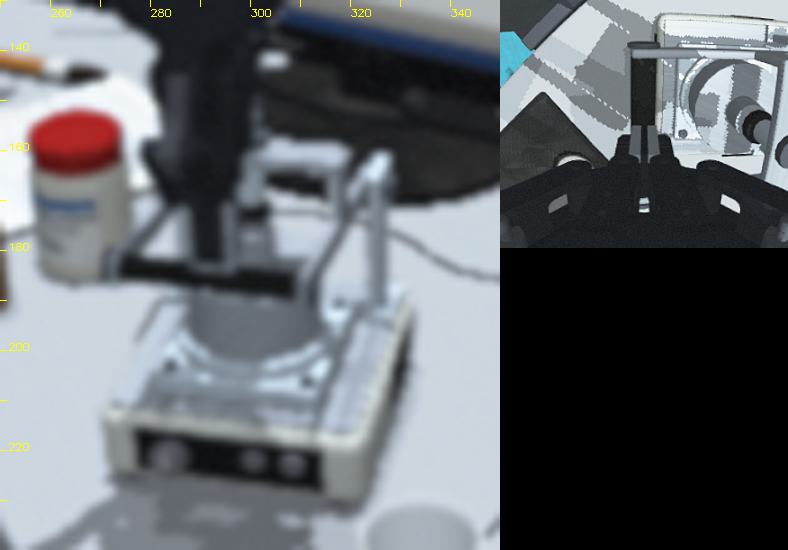

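play_rows:
  commands:
    - [[0,0,0.08,0,0,0],[0,0,0.08,0,0,0],[0,0,0.08,0,0,0]]

```text
clock: 3.1
eef_pos: [0.4172, 0.1777, 0.1725]
orientation: [179.8, 0.1, 139.9]
ft_force: [0.6, -0.5, -0.9]
grip_width: 0.002
```

play_rows:
  commands:
    - [[0,0,0,0,0,0],[0,0,0,0,0,0],[0,0,-0.02,0,0,0],[0,0,-0.05,0,0,0],[0,0,-0.08,0,0,0]]
  fingers: 0.62

```text
clock: 3.6
eef_pos: [0.4156, 0.177, 0.138]
orientation: [-179.9, -0.0, 139.9]
ft_force: [0.1, 0.7, 0.2]
grip_width: 0.378
```

play_rows:
  commands:
    - [[0,0,-0.02,0,0,0],[0,0,-0.035,0,0,0],[0,0,-0.05,0,0,0],[0,0,-0.05,0,0,0]]

```text
clock: 4.0
eef_pos: [0.4155, 0.177, 0.1187]
orientation: [-179.9, -0.1, 139.9]
ft_force: [0.2, -0.4, 0.2]
grip_width: 0.373
```

play_rows:
  commands:
    - [[0,0,0,0,0,0],[0,0,0,0,0,0],[0,0,0,0,0,0],[0,0,0,0,0,0]]
  fingers: 1
  newtons: 25

```text
clock: 4.4
eef_pos: [0.4158, 0.1765, 0.1199]
orientation: [-179.9, 0.0, 139.9]
ft_force: [-3.0, -4.7, 2.1]
grip_width: 0.151
```

play_rows:
  commands:
    - [[0.0024,0.0028,0.042,0,0,0],[0.0094,0.0111,0.0895,0,0,0],[0.0209,0.0247,0.135,0,0,0],[0.0366,0.0434,0.177,0,0,0],[0.0563,0.0667,0.215,0,0,0]]

```text
clock: 4.9
eef_pos: [0.4426, 0.2075, 0.2031]
orientation: [179.2, 0.1, 139.9]
ft_force: [20.2, 12.2, -33.7]
grip_width: 0.15
```

play_rows:
  commands:
    - [[0.0231,0.0273,0.033,0,0,0],[0.0491,0.0581,0.0604,0,0,0],[0.0775,0.0917,0.0814,0,0,0],[0.1076,0.1274,0.0956,0,0,0],[0.1387,0.1641,0.1027,0,0,0]]

```text
clock: 5.4
eef_pos: [0.4927, 0.2664, 0.2414]
orientation: [-179.4, 0.0, 139.9]
ft_force: [2.1, -8.7, -13.2]
grip_width: 0.148
```

play_rows:
  commands:
    - [[0.0314,0.0372,0,0,0,0],[0.0625,0.074,-0.0077,0,0,0],[0.0925,0.1095,-0.0223,0,0,0],[0.117,0.1386,-0.0404,0,0,0],[0.117,0.1386,-0.0404,0,0,0]]

```text
clock: 5.9
eef_pos: [0.5426, 0.3237, 0.2282]
orientation: [-179.9, 0.2, 139.9]
ft_force: [5.1, -3.4, -6.6]
grip_width: 0.142
```

play_rows:
  commands:
    - [[0,0,0,0,0,0],[0,0,0,0,0,0],[0,0,0.08,0,0,0],[0,0,0.16,0,0,0],[0,0,0.22,0,0,0]]
  fingers: 0.55

```text
clock: 6.4
eef_pos: [0.5414, 0.3259, 0.3219]
orientation: [179.7, 0.0, 140.0]
ft_force: [-0.9, 0.0, 0.6]
grip_width: 0.45
```

play_rows:
  commands:
    - [[0,-0.12,0,0,0,0],[0,-0.24,0,0,0,0],[0,-0.34,0,0,0,0],[0,-0.34,0,0,0,0],[0,-0.34,0,0,0,0]]
  fingers: 0.1

```text
clock: 6.9
eef_pos: [0.5412, 0.1889, 0.3197]
orientation: [179.8, 0.0, 139.8]
ft_force: [0.4, 0.5, -0.1]
grip_width: 0.9
```

```bash
python3 - <<'E'
from h import *
d=grab("wrist",3); s=status.state(); print(s["eef_pos"],s["orientation"],-Rt(d)[0].T@Rt(d)[1])
P=mill((.4635,.2327),49.8,2.08); o=over(d,P,True)
u,v=proj(d,(.4635,.2327,.12),True).astype(int);print(u,v)
im=o["image"]; x0=max(0,min(u-160,320)); y0=max(0,min(v-100,200)); crop(o,x0,x0+320,y0,y0+200,2,"w3")
t=grab("top",3); crop(t,340,440,180,245,6,"t3")
a,b=cv2.imread("pics/w3.png"),cv2.imread("pics/t3.png"); 
c=np.zeros((800,640,3),np.uint8);c[:400]=a;c[400:790,:600]=b;cv2.imwrite("pics/c3.png",cv2.resize(c,None,fx=.75,fy=.75,interpolation=cv2.INTER_AREA))
E
```

```text
[0.54114595 0.18960527 0.31946992] [1.79862040e+02 3.05794883e-03 1.39921137e+02] [0.49076761 0.23140676 0.47228051]
304 103
```

View pics/c3.png

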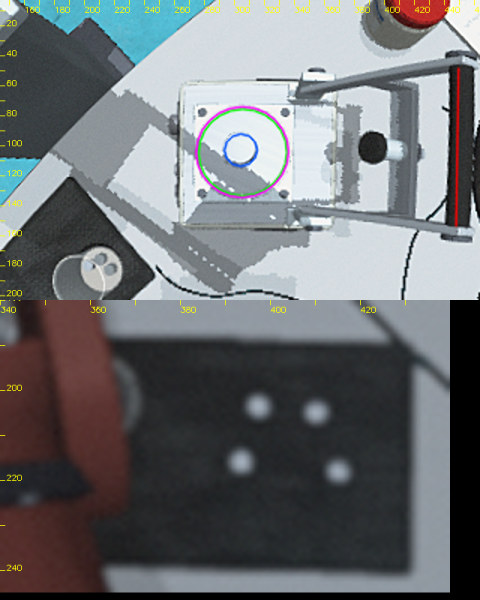

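play_rows:
  commands:
    - [[-0.1,0.055,-0.05,0,0,0],[-0.193,0.109,-0.15,0,0,0],[-0.193,0.109,-0.25,0,0,0],[-0.193,0.109,-0.32,0,0,0],[-0.193,0.109,-0.35,0,0,0]]
  fingers: 0.45

```text
clock: 7.5
eef_pos: [0.4607, 0.2334, 0.175]
orientation: [-179.7, -0.2, 140.1]
ft_force: [-1.3, 0.1, -0.4]
grip_width: 0.551
```

play_rows:
  commands:
    - [[0,0,-0.05,0,0,0],[0,0,-0.1,0,0,0],[0,0,-0.135,0,0,0],[0,0,-0.146,0,0,0],[0,0,-0.146,0,0,0]]

```text
clock: 8.0
eef_pos: [0.4639, 0.2328, 0.1201]
orientation: [-180.0, -0.0, 139.9]
ft_force: [0.6, -0.1, 1.8]
grip_width: 0.557
```

play_rows:
  commands:
    - [[0,0,0,0,0,0],[0,0,0,0,0,0],[0,0,0,0,0,0],[0,0,0,0,0,0]]
  fingers: 1
  newtons: 40

```text
clock: 8.4
eef_pos: [0.4642, 0.2326, 0.1209]
orientation: [179.9, 0.0, 139.9]
ft_force: [0.8, 0.0, 0.6]
grip_width: 0.004
```

```bash
python3 - <<'E'
from h import *
d=load("wrist",3); crop(d,265,345,65,145,6,"a"); s=grab("scene",4); crop(s,250,350,140,240,4,"b")
a,b=cv2.imread("pics/a.png"),cv2.imread("pics/b.png"); c=np.zeros((480,880,3),np.uint8);c[:,:480]=a;c[:400,480:]=b;cv2.imwrite("pics/c4.png",cv2.resize(c,None,fx=.9,fy=.9))
E
```

```text
(no output)
```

View pics/c4.png

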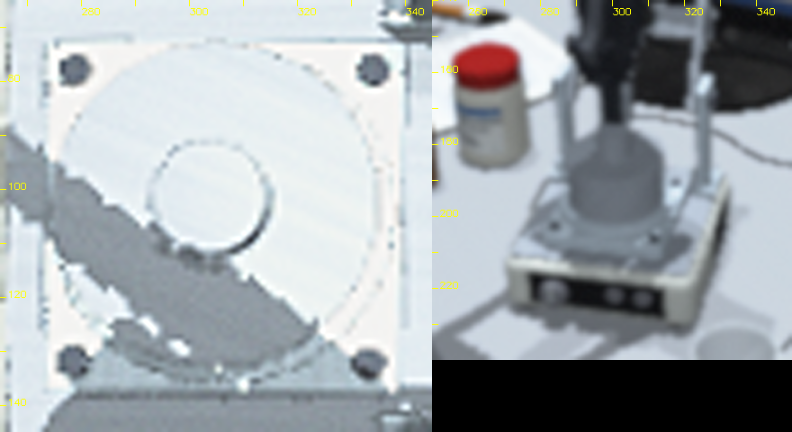

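```bash
python3 - <<'E'
from h import *
s=load("scene",4)
for z in (.1,.106,.109,.117,.128,.14): print(z,proj(s,(.4635,.2327,z)))
w=load("wrist",3); print(onz(w,301,102,.128,True), onz(w,301,102,.128,True), onz(w,301,103.5,.106,True))
w=grab("wrist",4); print(proj(w,(.4635,.2327,.109),True),proj(w,(.4635,.2327,.128),True)); crop(w,220,420,150,400,3,"w4")
P=mill((.4635,.2327),49.8,2.08); o=over(s,P); crop(o,260,340,140,240,6,"b")
a,b=cv2.imread("pics/w4.png"),cv2.imread("pics/b.png"); c=np.zeros((750,1080,3),np.uint8);c[:,:600]=a;c[:600,600:]=b;cv2.imwrite("pics/c5.png",cv2.resize(c,None,fx=.74,fy=.74,interpolation=cv2.INTER_AREA))
E
```

```text
0.1 [301.31638712 184.34533885]
0.106 [301.22494641 182.34973115]
0.109 [301.17897284 181.34640128]
0.117 [301.05554273 178.65265483]
0.128 [300.88381856 174.90493613]
0.14 [300.69378016 170.7575264 ]
[0.46077298 0.23058345 0.128     ] [0.46077298 0.23058345 0.128     ] [0.46021583 0.22937754 0.106     ]
[318.95160714 239.48204335] [318.84441146 253.16811503]
```

View pics/c5.png

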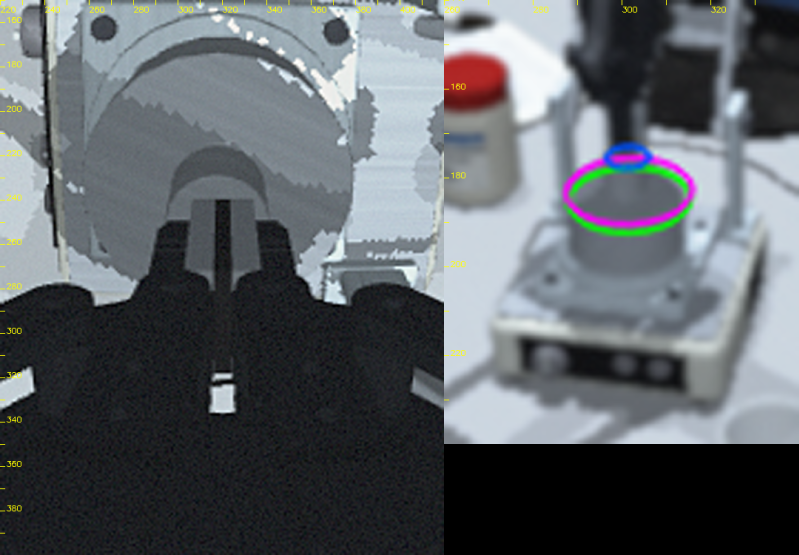

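play_rows:
  commands:
    - [[0,0,0.04,0,0,0],[0,0,0.06,0,0,0],[0,0,0.06,0,0,0]]

```text
clock: 8.8
eef_pos: [0.4652, 0.233, 0.146]
orientation: [179.8, 0.1, 139.9]
ft_force: [0.7, -0.7, -0.0]
grip_width: 0.003
```

play_rows:
  commands:
    - [[0,0,0,0,0,0],[0,0,0,0,0,0],[0,0,-0.03,0,0,0],[0,0,-0.06,0,0,0],[0,0,-0.06,0,0,0]]
  fingers: 0.5

```text
clock: 9.3
eef_pos: [0.4612, 0.2316, 0.1168]
orientation: [-179.7, -0.2, 139.9]
ft_force: [-0.6, 1.2, -0.7]
grip_width: 0.502
```

play_rows:
  commands:
    - [[-0.005,-0.003,-0.01,0,0,0],[-0.005,-0.003,-0.02,0,0,0],[-0.005,-0.003,-0.02,0,0,0]]

```text
clock: 9.6
eef_pos: [0.4613, 0.2311, 0.1116]
orientation: [-179.9, -0.0, 139.9]
ft_force: [-0.7, 0.4, -1.1]
grip_width: 0.504
```

play_rows:
  commands:
    - [[0,0,-0.01,0,0,0],[0,0,-0.015,0,0,0],[0,0,-0.015,0,0,0]]

```text
clock: 9.9
eef_pos: [0.4616, 0.2312, 0.1059]
orientation: [-180.0, -0.0, 139.9]
ft_force: [-0.1, 0.4, -0.2]
grip_width: 0.497
```

play_rows:
  commands:
    - [[0,0,0,0,0,0],[0,0,0,0,0,0],[0,0,0,0,0,0],[0,0,0,0,0,0]]
  fingers: 1
  newtons: 40

```text
clock: 10.3
eef_pos: [0.4621, 0.2314, 0.1066]
orientation: [180.0, 0.0, 139.9]
ft_force: [-0.7, 1.0, 1.5]
grip_width: 0.253
```

play_rows:
  commands:
    - [[0,0,0.02,0,0,0],[0,0,0.06,0,0,0],[0,0,0.12,0,0,0],[0,0,0.2,0,0,0],[0,0,0.25,0,0,0]]

```text
clock: 10.8
eef_pos: [0.4622, 0.2314, 0.2084]
orientation: [179.9, 0.1, 139.9]
ft_force: [0.6, 0.7, -1.9]
grip_width: 0.249
```

play_rows:
  commands:
    - [[0.03,-0.055,0,0,0,0],[0.07,-0.128,0,0,0,0],[0.11,-0.2,0,0,0,0],[0.15,-0.273,0,0,0,0],[0.19,-0.346,0,0,0,0]]

```text
clock: 11.3
eef_pos: [0.5376, 0.0917, 0.206]
orientation: [-180.0, -0.0, 139.9]
ft_force: [0.2, -0.3, -0.8]
grip_width: 0.246
```

play_rows:
  commands:
    - [[0.04,-0.072,0,0,0,0],[0.08,-0.14,0,0,0,0],[0.093,-0.17,-0.05,0,0,0],[0.093,-0.17,-0.12,0,0,0],[0.093,-0.17,-0.2,0,0,0]]

```text
clock: 11.8
eef_pos: [0.5759, 0.024, 0.1264]
orientation: [179.9, 0.1, 139.9]
ft_force: [-0.1, 0.3, -2.7]
grip_width: 0.243
```

play_rows:
  commands:
    - [[0,0,-0.08,0,0,0],[0,0,-0.16,0,0,0],[0,0,-0.22,0,0,0],[0,0,-0.26,0,0,0],[0,0,-0.27,0,0,0]]

```text
clock: 12.3
eef_pos: [0.5727, 0.025, 0.0158]
orientation: [-179.8, -0.2, 139.9]
ft_force: [-0.0, 0.0, -1.4]
grip_width: 0.25
```

play_rows:
  commands:
    - [[0,0,-0.008,0,0,0],[0,0,-0.014,0,0,0],[0,0,-0.014,0,0,0]]

```text
clock: 12.6
eef_pos: [0.5761, 0.0248, 0.0138]
orientation: [179.9, 0.1, 139.9]
ft_force: [0.7, 0.8, -1.6]
grip_width: 0.251
```

play_rows:
  commands:
    - [[0,0,-0.004,0,0,0],[0,0,-0.004,0,0,0]]

```text
clock: 12.8
eef_pos: [0.5755, 0.0249, 0.0117]
orientation: [180.0, 0.1, 139.9]
ft_force: [0.1, -0.7, -1.5]
grip_width: 0.251
```

play_rows:
  commands:
    - [[0,0,-0.003,0,0,0],[0,0,-0.006,0,0,0],[0,0,-0.006,0,0,0]]

```text
clock: 13.1
eef_pos: [0.5756, 0.0248, 0.0116]
orientation: [-180.0, -0.0, 139.9]
ft_force: [-6.5, 0.5, 13.4]
grip_width: 0.251
```

play_rows:
  commands:
    - [[0,0,0.005,0,0,0],[0,0,0.005,0,0,0],[0,0,0.005,0,0,0]]
  fingers: 0.55

```text
clock: 13.4
eef_pos: [0.5753, 0.0249, 0.0109]
orientation: [180.0, 0.0, 139.9]
ft_force: [-0.3, -0.2, -0.4]
grip_width: 0.454
```

play_rows:
  commands:
    - [[0,0,0.04,0,0,0],[0,0,0.12,0,0,0],[0,0,0.2,0,0,0],[-0.05,-0.05,0.3,0,0,0],[-0.12,-0.12,0.36,0,0,0]]

```text
clock: 13.9
eef_pos: [0.5296, -0.0232, 0.1594]
orientation: [179.8, 0.4, 140.1]
ft_force: [0.5, 0.2, 0.6]
grip_width: 0.451
```

play_rows:
  commands:
    - [[-0.03,-0.04,0,0,0,0],[-0.03,-0.04,0,0,0,0]]

```text
clock: 14.1
eef_pos: [0.5147, -0.0407, 0.1568]
orientation: [179.9, 0.2, 139.8]
ft_force: [0.3, 0.8, -0.6]
grip_width: 0.451
```

```bash
python3 - <<'E'
from h import *
d=grab("wrist",5); s=status.state(); print(s["eef_pos"],s["orientation"],s["joints"],-Rt(d)[0].T@Rt(d)[1])
for p in [(.447,-.068,.015),(.445,-.103,.015),(.4135,-.057,.015),(.4085,-.117,.015),(.4475,.039,.073),(.5755,.025,.033)]: print(proj(d,p,True).round(1))
cv2.imwrite("pics/w5.png",d["image"][...,::-1])
E
```

```text
[ 0.51495456 -0.03971649  0.1559061 ] [1.79929359e+02 9.08949134e-02 1.39815370e+02] [-1.22117577e+01  3.03973195e+00  1.10456175e+02  2.15576225e-02
  6.63906847e+01 -6.20357976e+01] [0.46408819 0.00233346 0.30918969]
[252.9 155.9]
[226.6 177.6]
[238.7 122.7]
[194. 160.]
[342.9  74.1]
[413.8 198.7]
```

View pics/w5.png

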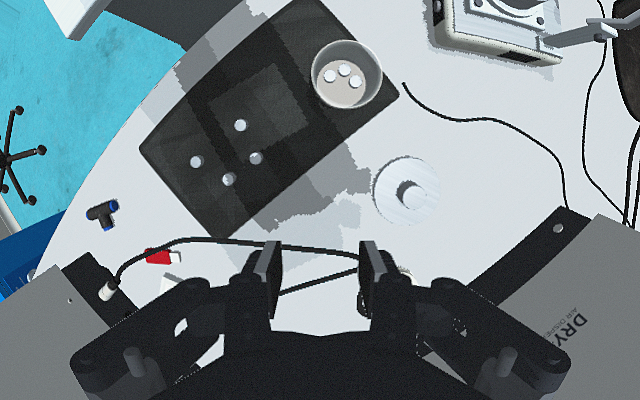

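```bash
python3 - <<'E'
from h import *
d=load("wrist",5)
for u,v in [(256.3,158),(228.3,179.5),(240,125),(195.3,161.7)]: print(onz(d,u,v,.013,True).round(4))
print("beak",onz(d,346.5,74.5,.073,True).round(4),"lid",onz(d,406.5,190.5,.011,True).round(4),onz(d,412,195,.033,True).round(4))
g=cv2.cvtColor(d["image"],cv2.COLOR_RGB2GRAY)
m=(g>140).astype(np.uint8); m[:,:180]=0;m[:,275:]=0;m[:110]=0;m[195:]=0
n,l,st,c=cv2.connectedComponentsWithStats(m)
for i in range(1,n):
    if 30<st[i,4]<300: print(c[i].round(1),st[i,4],onz(d,*c[i],.013,True).round(4))
E
```

```text
[ 0.4507 -0.0673  0.013 ]
[ 0.4475 -0.1037  0.013 ]
[ 0.4157 -0.0579  0.013 ]
[ 0.4104 -0.1179  0.013 ]
beak [0.4494 0.0409 0.073 ] lid [0.5723 0.0258 0.011 ] [0.5714 0.0257 0.033 ]
[240.  124.8] 108 [ 0.4156 -0.0578  0.013 ]
[254.9 157.9] 85 [ 0.4497 -0.0683  0.013 ]
[195.3 161.6] 93 [ 0.4104 -0.1179  0.013 ]
[227.1 179.3] 80 [ 0.4465 -0.1045  0.013 ]
```

play_rows:
  commands:
    - [[-0.08,-0.036,0,0,0,0],[-0.1645,-0.073,-0.05,0,0,0],[-0.1645,-0.073,-0.15,0,0,0],[-0.1645,-0.073,-0.25,0,0,0],[-0.1645,-0.073,-0.32,0,0,0]]
  fingers: 0.65

```text
clock: 14.65
eef_pos: [0.4479, -0.0672, 0.0242]
orientation: [-180.0, -0.2, 139.9]
ft_force: [-0.1, 0.2, -0.2]
grip_width: 0.354
```

play_rows:
  commands:
    - [[0,0,-0.02,0,0,0],[0,0,-0.035,0,0,0],[0,0,-0.041,0,0,0],[0,0,-0.041,0,0,0]]

```text
clock: 15.05
eef_pos: [0.4505, -0.0685, 0.0112]
orientation: [179.9, 0.1, 139.9]
ft_force: [-0.1, -0.1, -0.3]
grip_width: 0.351
```

play_rows:
  commands:
    - [[0,0,-0.007,0,0,0],[0,0,-0.014,0,0,0],[0,0,-0.014,0,0,0]]

```text
clock: 15.35
eef_pos: [0.4493, -0.0684, 0.0048]
orientation: [180.0, 0.0, 139.9]
ft_force: [0.6, 0.4, -0.0]
grip_width: 0.348
```

play_rows:
  commands:
    - [[0,0,-0.005,0,0,0],[0,0,-0.01,0,0,0],[0,0,-0.01,0,0,0]]

```text
clock: 15.65
eef_pos: [0.4489, -0.0682, 0.0003]
orientation: [-180.0, -0.0, 139.9]
ft_force: [-0.5, -0.2, -0.4]
grip_width: 0.348
```

play_rows:
  commands:
    - [[0,0,0,0,0,0],[0,0,0,0,0,0],[0,0,0,0,0,0],[0,0,0,0,0,0]]
  fingers: 1
  newtons: 25

```text
clock: 16.05
eef_pos: [0.4492, -0.0683, 0.0007]
orientation: [180.0, 0.0, 139.9]
ft_force: [-0.3, 1.0, -0.7]
grip_width: 0.109
```

play_rows:
  commands:
    - [[0,0,0.1,0,0,0],[0,0,0.22,0,0,0],[0,0,0.325,0,0,0],[0.005,0.1,0.325,0,0,0],[0.012,0.21,0.325,0,0,0]]

```text
clock: 16.55
eef_pos: [0.4562, 0.0154, 0.1334]
orientation: [179.8, 0.3, 139.7]
ft_force: [0.3, 0.3, -1.1]
grip_width: 0.116
```

play_rows:
  commands:
    - [[0.005,0.11,0,0,0,0],[0.01,0.22,0,0,0,0],[0.014,0.33,0,0,0,0],[0.018,0.44,0,0,0,0],[0.022,0.54,0,0,0,0]]

```text
clock: 17.05
eef_pos: [0.4624, 0.2338, 0.1307]
orientation: [180.0, 0.0, 140.0]
ft_force: [0.7, -0.2, -0.1]
grip_width: 0.111
```

play_rows:
  commands:
    - [[0,0,-0.03,0,0,0],[0,0,-0.064,0,0,0],[0,0,-0.064,0,0,0],[0,0,-0.064,0,0,0]]

```text
clock: 17.45
eef_pos: [0.4618, 0.2301, 0.1037]
orientation: [-179.8, -0.1, 139.8]
ft_force: [-0.2, -0.4, -0.3]
grip_width: 0.114
```

play_rows:
  commands:
    - [[0,0,0,0,0,0],[0,0,0,0,0,0],[0,0,0,0,0,0],[0,0,0.03,0,0,0],[0,0,0.064,0,0,0]]
  fingers: 0.7

```text
clock: 17.95
eef_pos: [0.4625, 0.2315, 0.1313]
orientation: [-180.0, -0.0, 139.9]
ft_force: [0.4, -0.1, 0.4]
grip_width: 0.299
```

play_rows:
  commands:
    - [[-0.006,-0.12,0,0,0,0],[-0.012,-0.24,0,0,0,0],[-0.018,-0.36,0,0,0,0],[-0.024,-0.48,0,0,0,0],[-0.03,-0.6,0,0,0,0]]
  fingers: 0.65

```text
clock: 18.45
eef_pos: [0.4515, -0.0101, 0.1327]
orientation: [179.9, 0.2, 140.0]
ft_force: [0.7, 0.4, 0.6]
grip_width: 0.355
```

play_rows:
  commands:
    - [[-0.006,-0.12,0,0,0,0],[-0.012,-0.22,0,0,0,0],[-0.012,-0.24,-0.04,0,0,0],[-0.012,-0.24,-0.12,0,0,0],[-0.012,-0.24,-0.2,0,0,0]]

```text
clock: 18.95
eef_pos: [0.4483, -0.1061, 0.0524]
orientation: [179.9, 0.3, 139.8]
ft_force: [0.2, -0.4, -0.3]
grip_width: 0.347
```

```bash
cat >> h.py <<'E'
def blobs(tag):
    d=grab("top",tag); g=cv2.cvtColor(d["image"],cv2.COLOR_RGB2GRAY)
    x=slice(345,429);y=slice(191,238)
    m=np.zeros_like(g); m[y,x]=g[y,x]>95
    n,l,st,c=cv2.connectedComponentsWithStats(m)
    for i in range(1,n):
        if st[i,4]>5: print(c[i].round(1),st[i,4],onz(d,*c[i],.013)[:2].round(4))
E
python3 -c "
from h import *
blobs(6);print(status.state()['eef_pos'])"
```

```text
[357.  203.1] 235 [0.4472 0.0434]
[ 0.44312801 -0.10377968  0.04664169]
```

play_rows:
  commands:
    - [[0,0,-0.05,0,0,0],[0,0,-0.09,0,0,0],[0,0,-0.125,0,0,0],[0,0,-0.125,0,0,0],[0,0,-0.125,0,0,0]]

```text
clock: 19.5
eef_pos: [0.4469, -0.1045, 0.0019]
orientation: [180.0, 0.1, 140.0]
ft_force: [0.2, -0.7, 0.1]
grip_width: 0.354
```

play_rows:
  commands:
    - [[0,0,0,0,0,0],[0,0,0,0,0,0],[0,0,0,0,0,0],[0,0,0,0,0,0]]
  fingers: 1

```text
clock: 19.9
eef_pos: [0.4474, -0.1048, 0.0021]
orientation: [179.9, 0.1, 139.9]
ft_force: [-0.3, 0.4, 6.7]
grip_width: 0.107
```

play_rows:
  commands:
    - [[0,0,0.1,0,0,0],[0,0,0.22,0,0,0],[0,0,0.325,0,0,0],[0.005,0.1,0.325,0,0,0],[0.011,0.22,0.325,0,0,0]]

```text
clock: 20.4
eef_pos: [0.4527, -0.017, 0.1336]
orientation: [179.8, 0.3, 139.7]
ft_force: [0.7, 0.9, 0.4]
grip_width: 0.11
```

play_rows:
  commands:
    - [[0.006,0.12,0,0,0,0],[0.012,0.24,0,0,0,0],[0.018,0.36,0,0,0,0],[0.025,0.5,0,0,0,0],[0.031,0.62,0,0,0,0]]

```text
clock: 20.9
eef_pos: [0.4622, 0.2296, 0.1309]
orientation: [180.0, 0.0, 139.9]
ft_force: [1.6, -0.7, 0.2]
grip_width: 0.107
```

play_rows:
  commands:
    - [[0,0,-0.03,0,0,0],[0,0,-0.064,0,0,0],[0,0,-0.064,0,0,0],[0,0,-0.064,0,0,0]]

```text
clock: 21.3
eef_pos: [0.4616, 0.2258, 0.1038]
orientation: [-179.8, -0.1, 139.8]
ft_force: [0.7, -0.3, -0.5]
grip_width: 0.107
```

play_rows:
  commands:
    - [[0,0,0,0,0,0],[0,0,0,0,0,0],[0,0,0,0,0,0],[0,0,0.03,0,0,0],[0,0,0.064,0,0,0]]
  fingers: 0.7

```text
clock: 21.8
eef_pos: [0.4623, 0.2273, 0.1313]
orientation: [-180.0, -0.0, 139.9]
ft_force: [0.2, -0.6, -0.0]
grip_width: 0.299
```

```bash
python3 -c "
from h import *
blobs(7);print(status.state()['eef_pos'])"
```

```text
[357. 203.] 233 [0.4474 0.0436]
[393.1 215.6] 17 [ 0.4142 -0.0565]
[414.8 217.6] 16 [ 0.4095 -0.1163]
[0.46466458 0.22827127 0.13463548]
```

play_rows:
  commands:
    - [[-0.02,-0.115,0,0,0,0],[-0.04,-0.23,0,0,0,0],[-0.06,-0.345,0,0,0,0],[-0.08,-0.46,0,0,0,0],[-0.1,-0.575,0,0,0,0]]
  fingers: 0.65

```text
clock: 22.35
eef_pos: [0.4229, -0.004, 0.1321]
orientation: [179.9, 0.2, 140.0]
ft_force: [1.3, -0.1, -0.5]
grip_width: 0.351
```

play_rows:
  commands:
    - [[-0.0185,-0.1,0,0,0,0],[-0.0185,-0.138,0,0,0,0],[-0.0185,-0.138,-0.1,0,0,0],[-0.0185,-0.138,-0.2,0,0,0],[-0.0185,-0.138,-0.25,0,0,0]]

```text
clock: 22.85
eef_pos: [0.4139, -0.0576, 0.029]
orientation: [-180.0, -0.1, 139.9]
ft_force: [-0.4, -0.2, -0.0]
grip_width: 0.347
```

play_rows:
  commands:
    - [[0,0,-0.04,0,0,0],[0,0,-0.077,0,0,0],[0,0,-0.077,0,0,0],[0,0,-0.077,0,0,0]]

```text
clock: 23.25
eef_pos: [0.4159, -0.0578, 0.0006]
orientation: [180.0, 0.1, 139.9]
ft_force: [-0.5, 0.1, 0.0]
grip_width: 0.353
```

play_rows:
  commands:
    - [[0,0,0,0,0,0],[0,0,0,0,0,0],[0,0,0,0,0,0],[0,0,0,0,0,0]]
  fingers: 1

```text
clock: 23.65
eef_pos: [0.4166, -0.0581, 0.0011]
orientation: [179.9, 0.1, 139.9]
ft_force: [-0.6, 0.7, 5.7]
grip_width: 0.113
```

play_rows:
  commands:
    - [[0,0,0.1,0,0,0],[0,0,0.22,0,0,0],[0,0,0.325,0,0,0],[0.015,0.1,0.325,0,0,0],[0.033,0.21,0.325,0,0,0]]

```text
clock: 24.15
eef_pos: [0.4305, 0.0261, 0.1326]
orientation: [179.8, 0.3, 139.7]
ft_force: [0.5, 0.4, -0.6]
grip_width: 0.108
```

play_rows:
  commands:
    - [[0.017,0.11,0,0,0,0],[0.034,0.22,0,0,0,0],[0.051,0.33,0,0,0,0],[0.068,0.44,0,0,0,0],[0.083,0.515,0,0,0,0]]

```text
clock: 24.65
eef_pos: [0.4613, 0.2351, 0.1299]
orientation: [180.0, -0.0, 140.0]
ft_force: [-0.5, -0.4, 0.3]
grip_width: 0.114
```

play_rows:
  commands:
    - [[0,0,-0.03,0,0,0],[0,0,-0.064,0,0,0],[0,0,-0.064,0,0,0],[0,0,-0.064,0,0,0]]

```text
clock: 25.05
eef_pos: [0.4603, 0.2308, 0.1029]
orientation: [-179.8, -0.1, 139.8]
ft_force: [0.1, 0.6, -0.8]
grip_width: 0.104
```

play_rows:
  commands:
    - [[0,0,0,0,0,0],[0,0,0,0,0,0],[0,0,0,0,0,0],[0,0,0.03,0,0,0],[0,0,0.064,0,0,0]]
  fingers: 0.7

```text
clock: 25.55
eef_pos: [0.4613, 0.2322, 0.1306]
orientation: [-180.0, -0.0, 139.9]
ft_force: [0.2, 1.0, 0.1]
grip_width: 0.3
```

```bash
python3 -c "
from h import *
blobs(8);print(status.state()['eef_pos'])"
```

```text
[357. 203.] 233 [0.4474 0.0436]
[414.8 217.6] 16 [ 0.4095 -0.1163]
[0.46363509 0.23312506 0.13383837]
```

play_rows:
  commands:
    - [[-0.018,-0.115,0,0,0,0],[-0.036,-0.23,0,0,0,0],[-0.054,-0.345,0,0,0,0],[-0.071,-0.46,0,0,0,0],[-0.088,-0.575,0,0,0,0]]
  fingers: 0.65

```text
clock: 26.1
eef_pos: [0.4268, 0.0007, 0.1313]
orientation: [179.9, 0.2, 140.0]
ft_force: [1.1, 0.7, -0.6]
grip_width: 0.349
```

play_rows:
  commands:
    - [[-0.018,-0.115,0,0,0,0],[-0.036,-0.23,0,0,0,0],[-0.043,-0.2975,0,0,0,0],[-0.043,-0.2975,-0.1,0,0,0],[-0.043,-0.2975,-0.2,0,0,0]]

```text
clock: 26.6
eef_pos: [0.4124, -0.1194, 0.052]
orientation: [179.9, 0.5, 139.8]
ft_force: [-0.4, 0.5, -0.6]
grip_width: 0.346
```

play_rows:
  commands:
    - [[0,0,-0.06,0,0,0],[0,0,-0.1,0,0,0],[0,0,-0.125,0,0,0],[0,0,-0.125,0,0,0],[0,0,-0.125,0,0,0]]

```text
clock: 27.1
eef_pos: [0.4102, -0.117, 0.0008]
orientation: [180.0, 0.1, 139.9]
ft_force: [0.4, -0.4, -0.2]
grip_width: 0.352
```

play_rows:
  commands:
    - [[0,0,0,0,0,0],[0,0,0,0,0,0],[0,0,0,0,0,0],[0,0,0,0,0,0]]
  fingers: 1

```text
clock: 27.5
eef_pos: [0.4105, -0.1172, 0.0011]
orientation: [180.0, 0.2, 139.9]
ft_force: [-0.2, 0.2, 6.7]
grip_width: 0.11
```

Gripped. To the jar: shift (.052, .349).

play_rows:
  commands:
    - [[0,0,0.1,0,0,0],[0,0,0.22,0,0,0],[0,0,0.325,0,0,0],[0.015,0.1,0.325,0,0,0],[0.033,0.21,0.325,0,0,0]]

```text
clock: 28.0
eef_pos: [0.4243, -0.0332, 0.1324]
orientation: [179.9, 0.3, 139.7]
ft_force: [0.4, 0.9, 0.6]
grip_width: 0.111
```

play_rows:
  commands:
    - [[0.017,0.115,0,0,0,0],[0.034,0.23,0,0,0,0],[0.051,0.345,0,0,0,0],[0.068,0.46,0,0,0,0],[0.08,0.575,0,0,0,0]]

```text
clock: 28.5
eef_pos: [0.4542, 0.1993, 0.1298]
orientation: [180.0, 0.0, 139.9]
ft_force: [0.3, 0.0, -0.4]
grip_width: 0.11
```

play_rows:
  commands:
    - [[0.017,0.088,0,0,0,0],[0.017,0.088,-0.03,0,0,0],[0.017,0.088,-0.064,0,0,0],[0.017,0.088,-0.064,0,0,0],[0.017,0.088,-0.064,0,0,0]]

```text
clock: 29.0
eef_pos: [0.46, 0.231, 0.1029]
orientation: [-179.8, -0.1, 139.8]
ft_force: [0.5, -0.2, 0.4]
grip_width: 0.111
```

play_rows:
  commands:
    - [[0,0,0,0,0,0],[0,0,0,0,0,0],[0,0,0,0,0,0],[0,0,0.08,0,0,0],[0,0,0.2,0,0,0]]
  fingers: 0.7

```text
clock: 29.5
eef_pos: [0.4582, 0.2313, 0.1817]
orientation: [-179.6, -0.2, 139.9]
ft_force: [0.8, 0.2, -0.4]
grip_width: 0.299
```

```bash
python3 - <<'E'
from h import *
blobs(9);s=status.state();print(s['eef_pos'],s['joints'])
# fit arm: r,z vs joints with tool down
import glob
d=grab("wrist",9); print(proj(d,(.4625,.232,.06),True))
crop(d,240,400,60,200,5,"w9")
E
```

```text
[357.  203.1] 234 [0.4473 0.0434]
[0.46525867 0.23391787 0.19347109] [ 1.89651862e+01  7.70768638e-01  1.08464816e+02  2.68924077e-03
  7.01115812e+01 -3.09634547e+01]
[314.88003586 190.56407046]
```

```bash
cat > k.py <<'E'
import numpy as np
from scipy.spatial.transform import Rotation as Ro
Z=lambda a:Ro.from_euler('z',a,degrees=True);Y=lambda a:Ro.from_euler('y',a,degrees=True)
def wrist(Rt,j1,j23):
    M=(Y(-j23)*Z(-j1)*Rt*Z(-90)).as_matrix()
    j5=np.degrees(np.arccos(M[2,2]))
    return np.array([np.degrees(np.arctan2(M[1,2],M[0,2])),j5,np.degrees(np.arctan2(M[2,1],-M[2,0]))])
def tool(az,alpha,theta):
    # columns x,y,z at pickup, then turned theta about h
    h=np.array([np.cos(np.radians(az)),np.sin(np.radians(az)),0]);u=np.array([0,0,1.])
    a=np.radians(alpha);z=h*np.cos(a)-u*np.sin(a);y=np.array([h[1],-h[0],0]);x=np.cross(y,z)
    return Ro.from_rotvec(np.radians(theta)*h)*Ro.from_matrix(np.stack([x,y,z],1))
E
python3 - <<'E'
from k import *
# check on known pose
s=[-12.21,3.04,110.456,0,66.39,-62.04]
print((Z(s[0])*Y(s[1]+s[2])*Z(s[3])*Y(s[4])*Z(s[5]+90)).as_euler('xyz',degrees=True))
for az in(55,65,80):
  for th in (0,60,90,118):
    for tag,p in(("pick",(.448,.04)),("pour",(.44,.235))):
      if (th==0)!=(tag=="pick"): continue
      R=tool(az,28,th); w=np.array([*p,.1])-.22*R.as_matrix()[:,2]
      print(az,th,tag,w.round(2),wrist(R,np.degrees(np.arctan2(w[1],w[0])),105).round(0), "-th",wrist(tool(az,28,-th),np.degrees(np.arctan2(w[1],w[0])),105).round(0))
E
```

```text
[1.79946550e+02 1.00693350e-01 1.39829953e+02]
55 0 pick [ 0.34 -0.12  0.2 ] [65. 70. -7.] -th [65. 70. -7.]
55 60 pour [0.4  0.02 0.15] [80. 73. 51.] -th [ 90.  26. -69.]
55 90 pour [0.41 0.02 0.1 ] [92. 81. 75.] -th [ 119.   29. -123.]
55 118 pour [0.4  0.02 0.05] [106.  81.  97.] -th [ 135.   38. -161.]
65 0 pick [ 0.37 -0.14  0.2 ] [ 64.  79. -11.] -th [ 64.  79. -11.]
65 60 pour [0.44 0.02 0.15] [78. 84. 49.] -th [ 87.  36. -70.]
65 90 pour [0.45 0.02 0.1 ] [90. 91. 75.] -th [ 110.   38. -115.]
65 118 pour [0.44 0.02 0.05] [103.  91. 100.] -th [ 125.   46. -151.]
80 0 pick [ 0.41 -0.15  0.2 ] [ 60.  92. -18.] -th [ 60.  92. -18.]
80 60 pour [0.49 0.03 0.15] [74. 97. 46.] -th [ 85.  50. -71.]
80 90 pour [0.51 0.03 0.1 ] [ 86. 105.  74.] -th [ 103.   51. -110.]
80 118 pour [0.5  0.03 0.05] [100. 105. 103.] -th [ 116.   58. -142.]
```

play_rows:
  commands:
    - [[0,-0.06,0.06,0,0,-0.2],[-0.02,-0.12,0.08,0,0,-0.4],[-0.035,-0.18,0.1,0,0,-0.6],[-0.0475,-0.236,0.15,0,0,-0.8333],[-0.0475,-0.236,0.15,0,0,-0.8333]]
  fingers: 0.1

```text
clock: 30.1
eef_pos: [0.4437, 0.1366, 0.2472]
orientation: [179.7, 0.1, 114.7]
ft_force: [0.8, -0.5, 1.3]
grip_width: 0.895
```

play_rows:
  commands:
    - [[0,-0.06,0,0,0,-0.2],[-0.02,-0.12,0,0,0,-0.4],[-0.035,-0.18,0,0,0,-0.6],[-0.0475,-0.236,0,0,0,-0.8333],[-0.0475,-0.236,0,0,0,-0.8333]]

```text
clock: 30.6
eef_pos: [0.4229, 0.0427, 0.2436]
orientation: [-180.0, 0.0, 89.8]
ft_force: [-0.3, -0.7, 0.6]
grip_width: 0.903
```

play_rows:
  commands:
    - [[0,-0.06,0,0,0,-0.2],[-0.02,-0.12,0,0,0,-0.4],[-0.035,-0.18,0,0,0,-0.6],[-0.0475,-0.236,0,0,0,-0.8333],[-0.0475,-0.236,0,0,0,-0.8333]]

```text
clock: 31.1
eef_pos: [0.4044, -0.0513, 0.2439]
orientation: [180.0, -0.0, 64.9]
ft_force: [-0.4, 0.9, 0.0]
grip_width: 0.899
```

play_rows:
  commands:
    - [[0,0,0,0.16,-0.075,0],[0,0,0,0.32,-0.15,0],[0,0,0,0.48,-0.225,0],[0,0,0,0.654,-0.305,0],[0,0,0,0.654,-0.305,0]]

```text
clock: 31.6
eef_pos: [0.4039, -0.0508, 0.2431]
orientation: [-179.9, -21.7, 64.9]
ft_force: [-0.4, 0.5, 0.7]
grip_width: 0.9
```

```bash
python3 - <<'E'
from h import *
s=status.state();print(s['eef_pos'],s['orientation'],s['joints'].round(1))
E
```

```text
[ 0.40386175 -0.05075154  0.24311653] [-179.89325789  -21.73278667   64.89953924] [-34.1 -18.8 122.3  21.7  80.8 -13.4]
```

play_rows:
  commands:
    - [[0,0,0,0.16,-0.075,0],[0,0,0,0.32,-0.15,0],[0,0,0,0.48,-0.225,0],[0,0,0,0.654,-0.305,0],[0,0,0,0.654,-0.305,0]]

```text
clock: 32.1
eef_pos: [0.4037, -0.0501, 0.2424]
orientation: [-179.6, -43.3, 64.7]
ft_force: [0.2, 0.1, -0.6]
grip_width: 0.9
```

play_rows:
  commands:
    - [[0,0,0,0.16,-0.075,0],[0,0,0,0.32,-0.15,0],[0,0,-0.02,0.48,-0.225,0],[0,0,-0.08,0.654,-0.305,0],[0,0,-0.16,0.654,-0.305,0]]

```text
clock: 32.6
eef_pos: [0.4046, -0.0505, 0.1787]
orientation: [-179.8, -64.8, 65.0]
ft_force: [0.6, 0.3, -0.3]
grip_width: 0.898
```

play_rows:
  commands:
    - [[0,0,-0.06,0,0,0],[0,0,-0.12,0,0,0],[0,0,-0.18,0,0,0],[0,0,-0.21,0,0,0],[0,0,-0.21,0,0,0]]
  fingers: 0

```text
clock: 33.1
eef_pos: [0.4041, -0.0491, 0.0951]
orientation: [-179.5, -64.9, 64.7]
ft_force: [-0.3, -0.1, -0.6]
grip_width: 0.998
```

```bash
python3 - <<'E'
from h import *
s=status.state();print(s['eef_pos'],s['orientation'],s['joints'].round(1))
t=grab("top",10); sc=grab("scene",10); w=grab("wrist",10)
R=cv2.Rodrigues(np.eye(3))[0]
from scipy.spatial.transform import Rotation as Ro
M=Ro.from_euler('xyz',s['orientation'],degrees=True).as_matrix(); print(M.round(2))
p=s['eef_pos']
def mark(d,f=False):
    im=d["image"].copy()
    for k,c in((.011,(255,0,0)),(-.008,(0,255,0)),(-.026,(255,0,255))):
        u=proj(d,p+M[:,2]*k,f); cv2.circle(im,tuple(int(v) for v in u.round()),1,c,-1); print(k,u.round(1))
    return dict(d,image=im)
crop(mark(t),320,440,170,260,4,"a");crop(mark(sc),280,400,200,340,3,"b")
cv2.imwrite("pics/wx.png",cv2.resize(mark(w,True)["image"],None,fx=.6,fy=.6,interpolation=cv2.INTER_AREA)[...,::-1])
a,b,x=[cv2.imread(f"pics/{n}.png") for n in("a","b","wx")]
c=np.zeros((600,840,3),np.uint8);c[:360,:480]=a;c[:420,480:]=b;c[360:600,:384]=x;cv2.imwrite("pics/c10.png",c[:, :800])
E
```

```text
[ 0.40414557 -0.04905575  0.09505405] [-179.46697809  -64.8853065    64.73863728] [-56.7  19.3 126.4  50.4  85.4 -61.1]
[[ 0.18  0.91  0.38]
 [ 0.38 -0.42  0.82]
 [ 0.91 -0.   -0.42]]
0.011 [392.6 217. ]
-0.008 [399.4 219.9]
-0.026 [405.9 222.6]
0.011 [337.5 260.2]
-0.008 [338.6 263.4]
-0.026 [339.6 266.7]
0.011 [317.9 243.3]
-0.008 [317.7 257.4]
-0.026 [317.6 273.8]
```

View pics/c10.png

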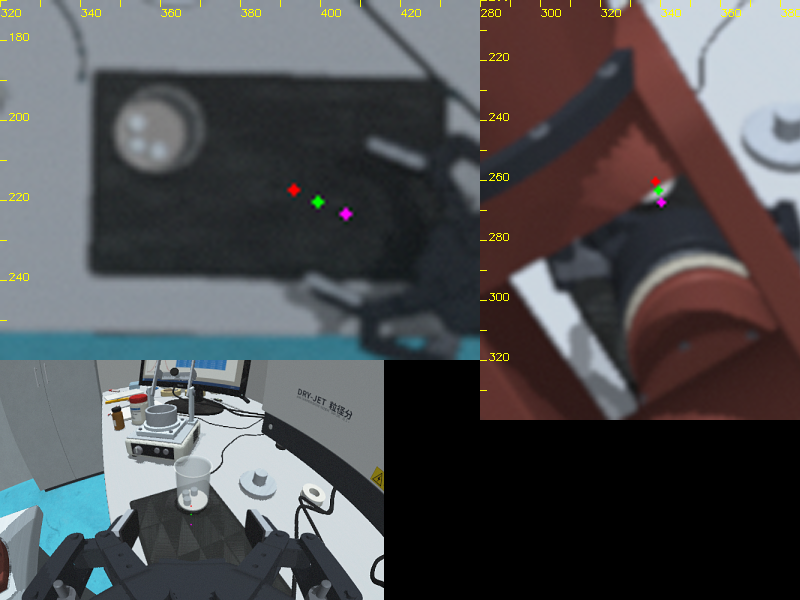

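play_rows:
  commands:
    - [[0.03,0.055,-0.03,0,0,0],[0.055,0.11,-0.06,0,0,0],[0.08,0.16,-0.09,0,0,0],[0.1,0.2,-0.115,0,0,0],[0.1,0.2,-0.115,0,0,0]]

```text
clock: 33.75
eef_pos: [0.4437, 0.0314, 0.0503]
orientation: [-179.7, -64.9, 65.0]
ft_force: [-0.3, 0.7, 0.9]
grip_width: 0.999
```

play_rows:
  commands:
    - [[0.01,0.022,-0.012,0,0,0],[0.02,0.045,-0.025,0,0,0],[0.034,0.0725,-0.041,0,0,0],[0.034,0.0725,-0.041,0,0,0],[0.034,0.0725,-0.041,0,0,0]]

```text
clock: 34.25
eef_pos: [0.4578, 0.0583, 0.0339]
orientation: [-179.9, -64.9, 64.9]
ft_force: [0.2, -0.4, 0.4]
grip_width: 1.002
```

play_rows:
  commands:
    - [[0,0,0,0,0,0],[0,0,0,0,0,0],[0,0,0,0,0,0],[0,0,0,0,0,0]]
  fingers: 1
  newtons: 25

```text
clock: 34.65
eef_pos: [0.4579, 0.058, 0.0342]
orientation: [-179.9, -65.0, 64.9]
ft_force: [-1.1, -1.2, 3.3]
grip_width: 0.595
```

play_rows:
  commands:
    - [[0,0,0.03,0,0,0],[0,0,0.1,0,0,0],[0,0,0.18,0,0,0],[0,0,0.26,0,0,0],[0,0,0.315,0,0,0]]

```text
clock: 35.15
eef_pos: [0.4579, 0.058, 0.1613]
orientation: [179.9, -64.9, 65.0]
ft_force: [-0.1, 0.2, -1.3]
grip_width: 0.597
```

play_rows:
  commands:
    - [[-0.005,0.05,0,0,0,0],[-0.015,0.12,0,0,0,0],[-0.022,0.2,0,0,0,0],[-0.03,0.28,0,0,0,0],[-0.038,0.36,0,0,0,0]]

```text
clock: 35.65
eef_pos: [0.4421, 0.2032, 0.1595]
orientation: [-179.9, -64.9, 64.8]
ft_force: [0.8, 0.6, -0.3]
grip_width: 0.597
```

play_rows:
  commands:
    - [[-0.008,0.07,0,0,0,0],[-0.014,0.13,0,0,0,0],[-0.018,0.165,0,0,0,0],[-0.018,0.165,0,0,0,0],[-0.018,0.165,0,0,0,0]]

```text
clock: 36.15
eef_pos: [0.435, 0.2684, 0.1595]
orientation: [-179.9, -64.9, 64.9]
ft_force: [0.8, -0.7, -1.5]
grip_width: 0.601
```

play_rows:
  commands:
    - [[0,0,0,0.085,0.181,0],[0,0,0,0.17,0.362,0],[0,0,0,0.254,0.544,0],[0,0,0,0.34,0.725,0],[0,0,0,0.424,0.906,0]]

```text
clock: 36.65
eef_pos: [0.4365, 0.267, 0.1598]
orientation: [-126.0, -51.5, 17.7]
ft_force: [0.1, 0.2, -0.2]
grip_width: 0.598
```

```bash
python3 - <<'E'
from h import *
s=status.state();print(s['eef_pos'],s['orientation'],s['joints'].round(1),s['ft_force'],s['grip_width'])
from k import *
R=Ro.from_euler('xyz',s['orientation'],degrees=True);print(np.degrees((R*tool(65,25,30).inv()).as_rotvec()).round(1))
E
```

```text
[0.43646275 0.26697388 0.15984905] [-125.98002008  -51.4866031    17.69180055] [-13.6   8.  132.6  74.8  74.6 -16. ] [ 0.10042501  0.16750459 -0.16977751] 0.5983793580108447
[ 0.1  0.3 -0.1]
```

Right on plan. Two more 30° turns, then the last 28° slowly.

play_rows:
  commands:
    - [[0,0,0,0.085,0.181,0],[0,0,0,0.17,0.362,0],[0,0,0,0.254,0.544,0],[0,0,0,0.34,0.725,0],[0,0,0,0.424,0.906,0]]

```text
clock: 37.15
eef_pos: [0.4367, 0.2669, 0.1597]
orientation: [-103.6, -26.7, 3.1]
ft_force: [-0.9, 0.2, -0.9]
grip_width: 0.596
```

play_rows:
  commands:
    - [[0,0,0,0.085,0.181,0],[0,0,0,0.17,0.362,0],[0,0,0,0.254,0.544,0],[0,0,0,0.34,0.725,0],[0,0,0,0.424,0.906,0]]

```text
clock: 37.65
eef_pos: [0.4368, 0.2669, 0.1595]
orientation: [-89.9, 0.2, -0.2]
ft_force: [-0.1, 0.4, -1.0]
grip_width: 0.598
```

play_rows:
  commands:
    - [[0,0,0,0.03,0.064,0],[0,0,0,0.06,0.128,0],[0,0,0,0.09,0.192,0],[0,0,0,0.12,0.256,0],[0,0,0,0.15,0.32,0]]

```text
clock: 38.15
eef_pos: [0.4374, 0.267, 0.1634]
orientation: [-85.0, 9.4, 0.3]
ft_force: [1.9, -7.5, 12.0]
grip_width: 0.59
```

play_rows:
  commands:
    - [[0,0,0,0.03,0.064,0],[0,0,0,0.06,0.128,0],[0,0,0,0.09,0.192,0],[0,0,0,0.12,0.256,0],[0,0,0,0.15,0.32,0]]

```text
clock: 38.65
eef_pos: [0.441, 0.2652, 0.1656]
orientation: [-80.0, 18.5, 1.3]
ft_force: [-1.4, -3.3, 4.9]
grip_width: 0.592
```

play_rows:
  commands:
    - [[0,0,0,0.03,0.064,0],[0,0,0,0.06,0.128,0],[0,0,0,0.09,0.192,0],[0,0,0,0.11,0.235,0],[0,0,0,0.11,0.235,0]]

```text
clock: 39.15
eef_pos: [0.4345, 0.2688, 0.1592]
orientation: [-76.7, 26.2, 3.1]
ft_force: [-0.4, -0.2, -0.8]
grip_width: 0.593
```

```bash
python3 - <<'E'
from h import *
s=status.state();print(s['eef_pos'],s['joints'].round(1),s['ft_force'],s['grip_width'])
from k import *
R=Ro.from_euler('xyz',s['orientation'],degrees=True);print(np.degrees((R*tool(65,25,0).inv()).as_rotvec()).round(1))
w=grab("wrist",11);t=grab("top",11)
crop(t,250,350,160,240,4,"a"); b=cv2.resize(w["image"],None,fx=.625,fy=.625,interpolation=cv2.INTER_AREA)[...,::-1]
a=cv2.imread("pics/a.png");c=np.zeros((570,400,3),np.uint8);c[:320,:400]=a;c[320:,:400]=b;cv2.imwrite("pics/c11.png",c)
E
```

```text
[0.43450257 0.26879387 0.15919214] [-14.7  40.1 121.   82.7 105.1  46. ] [-0.41255656 -0.18573291 -0.78302287] 0.5929542145678931
[ 50.4 108.    0. ]
```

View pics/c11.png

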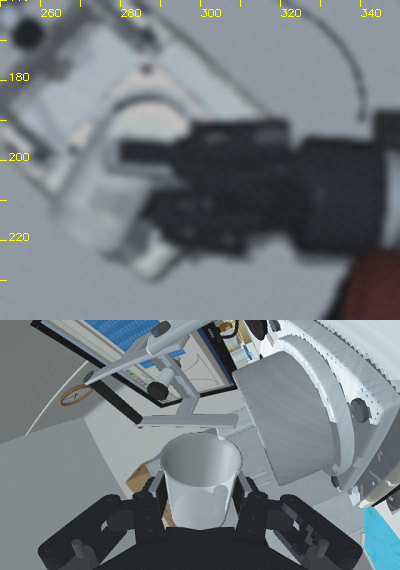

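play_rows:
  commands:
    - [[0,0,0,0.06,0.128,0],[0,0,0,0,0,0],[0,0,0,0.06,0.128,0],[0,0,0,0,0,0],[0,0,0.06,0,0,0]]

```text
clock: 39.75
eef_pos: [0.4351, 0.2685, 0.1826]
orientation: [-76.7, 26.2, 3.0]
ft_force: [-0.5, -0.5, 0.6]
grip_width: 0.595
```

play_rows:
  commands:
    - [[0,0,0.03,-0.05,-0.1,0],[0,0,0.03,-0.15,-0.32,0],[0,0,0.03,-0.254,-0.544,0],[0,0,0.03,-0.34,-0.725,0],[0,0,0.03,-0.424,-0.906,0]]

```text
clock: 40.25
eef_pos: [0.4354, 0.2684, 0.196]
orientation: [-90.5, -1.1, 0.0]
ft_force: [1.2, 0.0, -0.9]
grip_width: 0.592
```

play_rows:
  commands:
    - [[0,0,0,-0.085,-0.181,0],[0,0,0,-0.17,-0.362,0],[0,0,0,-0.254,-0.544,0],[0,0,0,-0.34,-0.725,0],[0,0,0,-0.424,-0.906,0]]

```text
clock: 40.75
eef_pos: [0.4352, 0.2684, 0.1959]
orientation: [-104.3, -28.0, 3.6]
ft_force: [0.4, 0.0, -0.0]
grip_width: 0.594
```

play_rows:
  commands:
    - [[0,0,0,-0.085,-0.181,0],[0,0,0,-0.17,-0.362,0],[0,0,0,-0.254,-0.544,0],[0,0,0,-0.34,-0.725,0],[0,0,0,-0.424,-0.906,0]]

```text
clock: 41.25
eef_pos: [0.435, 0.2685, 0.1959]
orientation: [-127.6, -52.6, 19.1]
ft_force: [-0.2, -0.5, -0.8]
grip_width: 0.591
```

play_rows:
  commands:
    - [[0,0,0,-0.085,-0.181,0],[0,0,0,-0.17,-0.362,0],[0,0,0,-0.254,-0.544,0],[0,0,0,-0.34,-0.725,0],[0,0,0,-0.41,-0.876,0]]

```text
clock: 41.75
eef_pos: [0.4346, 0.2686, 0.1958]
orientation: [179.5, -64.9, 65.5]
ft_force: [-0.0, -0.5, -0.7]
grip_width: 0.599
```

```bash
python3 - <<'E'
from h import *
s=status.state();print(s['eef_pos'],s['joints'].round(1),s['ft_force'],s['grip_width'])
from k import *
R=Ro.from_euler('xyz',s['orientation'],degrees=True);print(np.degrees((R*tool(65,25,0).inv()).as_rotvec()).round(1))
E
```

```text
[0.43457775 0.26863467 0.19576335] [-10.8  -9.  140.4  79.   63.4 -35.8] [-0.01620099 -0.52470435 -0.74179271] 0.5985171356307128
[-0.1 -0.1  0. ]
```

play_rows:
  commands:
    - [[0.008,-0.08,0,0,0,0],[0.018,-0.18,0,0,0,0],[0.028,-0.28,0,0,0,0],[0.04,-0.38,0,0,0,0],[0.05,-0.46,0,0,0,0]]

```text
clock: 42.25
eef_pos: [0.4554, 0.0824, 0.196]
orientation: [180.0, -64.9, 64.9]
ft_force: [0.7, 0.3, -0.4]
grip_width: 0.593
```

play_rows:
  commands:
    - [[0.0085,-0.0665,-0.05,0,0,0],[0.0085,-0.0665,-0.14,0,0,0],[0.0085,-0.0665,-0.23,0,0,0],[0.0085,-0.0665,-0.32,0,0,0],[0.0085,-0.0665,-0.36,0,0,0]]

```text
clock: 42.75
eef_pos: [0.4572, 0.0587, 0.0493]
orientation: [-179.3, -64.9, 64.4]
ft_force: [0.6, 0.3, 0.6]
grip_width: 0.592
```

play_rows:
  commands:
    - [[0,0,-0.01,0,0,0],[0,0,-0.02,0,0,0],[0,0,-0.03,0,0,0],[0,0,-0.03,0,0,0]]

```text
clock: 43.15
eef_pos: [0.4592, 0.0575, 0.0403]
orientation: [179.9, -64.9, 65.1]
ft_force: [0.1, -0.3, -0.1]
grip_width: 0.592
```

play_rows:
  commands:
    - [[0,0,-0.006,0,0,0],[0,0,-0.01,0,0,0],[0,0,-0.01,0,0,0]]

```text
clock: 43.45
eef_pos: [0.4589, 0.0577, 0.036]
orientation: [180.0, -64.9, 65.0]
ft_force: [1.0, 0.6, -0.7]
grip_width: 0.592
```

play_rows:
  commands:
    - [[0,0,-0.004,0,0,0],[0,0,-0.004,0,0,0]]

```text
clock: 43.65
eef_pos: [0.4589, 0.0577, 0.0343]
orientation: [-180.0, -64.9, 64.9]
ft_force: [0.5, -0.3, -0.7]
grip_width: 0.596
```

play_rows:
  commands:
    - [[0,0,-0.004,0,0,0],[0,0,-0.004,0,0,0]]

```text
clock: 43.85
eef_pos: [0.459, 0.0581, 0.0342]
orientation: [-180.0, -65.2, 65.0]
ft_force: [-2.3, -2.0, 7.1]
grip_width: 0.594
```

play_rows:
  commands:
    - [[0,0,-0.004,0,0,0],[0,0,-0.004,0,0,0]]

```text
clock: 44.05
eef_pos: [0.4591, 0.0583, 0.0342]
orientation: [180.0, -65.4, 65.1]
ft_force: [-5.8, -4.3, 13.7]
grip_width: 0.594
```

play_rows:
  commands:
    - [[0,0,0.007,0,0,0],[0,0,0.007,0,0,0]]

```text
clock: 44.25
eef_pos: [0.459, 0.0576, 0.0342]
orientation: [180.0, -65.0, 65.0]
ft_force: [0.4, 0.1, 2.2]
grip_width: 0.593
```

play_rows:
  commands:
    - [[0,0,0,0,0,0],[0,0,0,0,0,0],[0,0,0,0,0,0],[0,0,0,0,0,0]]
  fingers: 0

```text
clock: 44.65
eef_pos: [0.4586, 0.0579, 0.0336]
orientation: [-179.9, -64.9, 64.9]
ft_force: [0.5, 0.2, -0.2]
grip_width: 1.0
```

play_rows:
  commands:
    - [[-0.02,-0.04,0.02,0,0,0],[-0.05,-0.1,0.05,0,0,0],[-0.08,-0.17,0.085,0,0,0],[-0.11,-0.235,0.12,0,0,0],[-0.135,-0.285,0.147,0,0,0]]

```text
clock: 45.15
eef_pos: [0.4045, -0.0579, 0.0933]
orientation: [179.9, -64.9, 65.0]
ft_force: [0.3, -0.4, 0.3]
grip_width: 0.996
```

play_rows:
  commands:
    - [[0,0,0.1,0,0,0],[0,0,0.2,0,0,0],[0,0,0.3,0,0,0],[0,0,0.3,-0.16,0.075,0],[0,0,0.3,-0.32,0.15,0]]

```text
clock: 45.65
eef_pos: [0.4049, -0.0571, 0.2132]
orientation: [179.9, -54.1, 65.0]
ft_force: [-0.1, -0.6, 0.5]
grip_width: 0.997
```

play_rows:
  commands:
    - [[0,0,0,-0.16,0.075,0],[0,0,0,-0.32,0.15,0],[0,0,0,-0.48,0.225,0],[0,0,0,-0.654,0.305,0],[0,0,0,-0.654,0.305,0]]

```text
clock: 46.15
eef_pos: [0.4056, -0.0553, 0.2143]
orientation: [179.7, -32.6, 65.3]
ft_force: [-0.1, -0.2, 1.2]
grip_width: 1.004
```

play_rows:
  commands:
    - [[0,0,0,-0.16,0.075,0],[0,0,0,-0.32,0.15,0],[0,0,0,-0.48,0.225,0],[0,0,0,-0.654,0.305,0],[0,0,0,-0.654,0.305,0]]

```text
clock: 46.65
eef_pos: [0.4049, -0.0547, 0.2125]
orientation: [-179.9, -11.1, 65.2]
ft_force: [0.8, -0.3, -0.0]
grip_width: 1.0
```

```bash
python3 - <<'E'
from h import *
s=status.state();print(s['eef_pos'],s['orientation'],s['joints'].round(1))
E
```

```text
[ 0.40493149 -0.05472447  0.21251486] [-179.93397191  -11.08962601   65.17856648] [-26.3 -16.8 122.4  11.5  75.   -4.5]
```

play_rows:
  commands:
    - [[0,0,0.05,-0.16,0.075,0],[0,0,0.1,-0.335,0.156,0],[0,0,0.15,-0.335,0.156,0],[0,0,0.2,-0.335,0.156,0],[0,0,0.27,-0.335,0.156,0]]

```text
clock: 47.15
eef_pos: [0.4032, -0.0561, 0.3187]
orientation: [-179.6, -0.0, 65.0]
ft_force: [0.2, 0.7, -1.6]
grip_width: 1.003
```

play_rows:
  commands:
    - [[0.025,0.04,0,0,0,0.2],[0.05,0.08,0,0,0,0.4],[0.075,0.12,0,0,0,0.6],[0.1,0.16,0,0,0,0.8333],[0.1,0.16,0,0,0,0.8333]]

```text
clock: 47.65
eef_pos: [0.4446, 0.0083, 0.3189]
orientation: [-179.8, -0.1, 90.1]
ft_force: [-0.5, -1.1, -1.1]
grip_width: 0.996
```

play_rows:
  commands:
    - [[0.025,0.04,0,0,0,0.2],[0.05,0.08,0,0,0,0.4],[0.075,0.12,0,0,0,0.6],[0.1,0.16,0,0,0,0.8333],[0.1,0.16,0,0,0,0.8333]]

```text
clock: 48.15
eef_pos: [0.4846, 0.0718, 0.3193]
orientation: [-179.9, -0.1, 114.9]
ft_force: [-0.4, 0.2, 0.1]
grip_width: 0.998
```

play_rows:
  commands:
    - [[0.025,0.04,0,0,0,0.2],[0.05,0.08,0,0,0,0.4],[0.075,0.12,0,0,0,0.6],[0.1125,0.1675,0,0,0,0.8333],[0.1125,0.1675,0,0,0,0.8333]]

```text
clock: 48.65
eef_pos: [0.5301, 0.1385, 0.3196]
orientation: [-179.9, -0.1, 139.9]
ft_force: [0.4, 0.7, 0.2]
grip_width: 0.997
```

```bash
python3 - <<'E'
from h import *
s=status.state();print(s['eef_pos'],s['orientation'])
w=grab("wrist",12);t=grab("top",12)
for p in[(.4625,.232,.06),(.448,.04,.073),(.572,.0255,.033)]: print(proj(w,p,True).round(1))
u,v=proj(w,(.4625,.232,.08),True).round().astype(int)
crop(w,u-40,u+40,max(v-35,0),max(v-35,0)+70,6,"a"); a=cv2.imread("pics/a.png")
b=w["image"][:300,100:500,::-1]; c=np.zeros((420,880,3),np.uint8);c[:a.shape[0],:480]=a;c[:300,480:]=b;cv2.imwrite("pics/c12.png",cv2.resize(c,None,fx=.9,fy=.9,interpolation=cv2.INTER_AREA))
E
```

```text
[0.53007697 0.13853605 0.31955292] [-1.79940444e+02 -7.78747383e-02  1.39870889e+02]
[341.4  88.2]
[224.9 174.5]
[281.1 237.1]
```

View pics/c12.png

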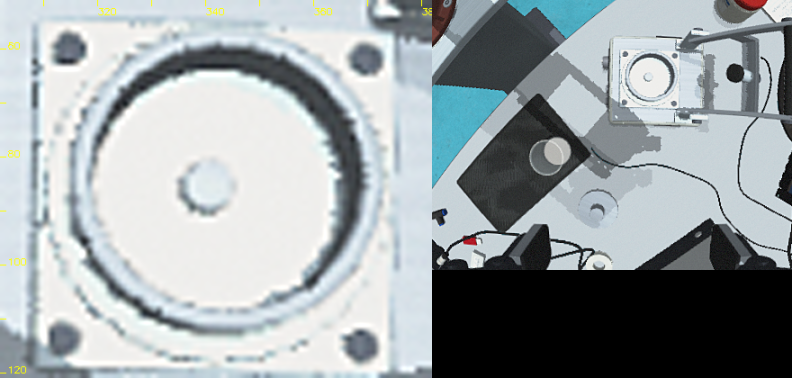

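```bash
python3 - <<'E'
from h import *
w=load("wrist",12); g=cv2.cvtColor(w["image"],cv2.COLOR_RGB2GRAY)
print(g[70:108:2,316:366:2])
w=load("wrist",3); 
E
```

```text
[[244 197 230 165  55 225 242 238 238 238 238 239 238 238 239 238 239 239
  237 232 242 110  69  68  99]
 [245 203 226  53 190 244 238 239 238 238 238 237 238 238 239 238 237 238
  237 237 240 249  96  67  65]
 [144 224 166 174 244 238 239 238 239 238 239 238 238 239 239 238 238 237
  238 238 237 237 213  88  73]
 [177 241  63 235 239 238 238 239 238 238 238 239 239 238 238 238 238 239
  238 238 238 238 242 200  70]
 [203 232 172 244 239 238 239 238 237 238 238 238 238 239 239 239 239 238
  238 238 238 239 236 228  58]
 [215 204 223 240 238 239 237 238 238 239 241 239 228 230 240 238 238 237
  237 239 238 238 238 246 137]
 [222 170 238 239 238 238 238 239 238 241 215 218 227 227 231 239 239 238
  237 239 239 237 238 245 132]
 [222 157 242 239 237 238 238 239 238 223 190 234 230 230 222 239 238 238
  238 237 239 239 238 240 138]
 [221 205 235 238 238 238 239 238 238 230 179 233 233 230 225 240 238 239
  237 238 238 239 238 240 147]
 [173 214 232 239 238 239 239 237 239 245 156 214 233 221 217 239 239 238
  240 239 239 237 238 242 160]
 [181 227 233 239 239 238 238 238 237 239 231 227 
[... 195 characters left out ...]
38 238 238 238 239 238 237 239 238 239
  239 237 238 239 238 254  93]
 [248 136 231 207 240 238 238 239 238 238 238 238 238 238 238 238 238 239
  238 237 238 238 243 172  58]
 [245 113 207 223 225 241 238 239 239 238 238 239 238 238 238 238 239 238
  238 238 238 240 241  93 127]
 [240 141  84 224 220 216 241 239 237 239 237 238 238 238 238 238 239 239
  238 238 241 229 172 101 231]
 [241 244 168 119 230 210 219 241 239 237 238 238 238 238 238 238 238 239
  239 239 245 157  56 228 214]
 [171 239 248  92 119 225 222 212 231 240 239 238 239 239 237 238 239 240
  243 250 143 132 233 217 209]
 [237 234 239 237 159  82 170 226 205 210 240 240 240 241 239 240 243 242
  170 135 225 226 193 222 241]]
```

```bash
python3 - <<'E'
from h import *
w9=load("wrist",9); print(proj(w9,(.4625,.232,.1),True),proj(w9,(.4625,.232,.056),True))
w=load("wrist",12);t=load("top",12);t0=load("top",0);s=grab("scene",12);s0=load("scene",0)
d=cv2.absdiff(cv2.cvtColor(t["image"],7),cv2.cvtColor(t0["image"],7)); n,l,st,c=cv2.connectedComponentsWithStats((d>30).astype(np.uint8))
print([(c[i].round(),st[i,4]) for i in range(1,n) if st[i,4]>4 and c[i][0]<480 and c[i][1]<255])
A=cv2.resize(w9["image"][140:240,250:380],None,fx=3,fy=3,interpolation=cv2.INTER_CUBIC)   #390x300
B=cv2.resize(w["image"][60:112,310:372],None,fx=6,fy=6,interpolation=cv2.INTER_CUBIC)[:300,:400]
B=np.clip((B.astype(float)-200)*5,0,255).astype(np.uint8)
C=w["image"][0:300,170:570]; 
D=cv2.resize(s["image"][140:340,260:400],None,fx=1.5,fy=1.5)#210x300
E=cv2.resize(t["image"][150:245,245:345],None,fx=2,fy=2)
o=np.zeros((600,800,3),np.uint8);o[:300,:390]=A;o[:B.shape[0],400:400+B.shape[1]]=B;o[300:600,:400]=C;o[300:600,400:610]=D;o[300:490,600:800]=E
cv2.imwrite("pics/final.png",o[...,::-1])
E
```

```text
[314.55450665 201.52581298] [314.90811119 189.62570499]
[(array([371.,  72.]), np.int32(101)), (array([334., 144.]), np.int32(7911)), (array([318., 106.]), np.int32(32)), (array([343., 107.]), np.int32(93)), (array([381., 109.]), np.int32(34)), (array([246., 158.]), np.int32(572)), (array([390., 140.]), np.int32(8)), (array([359., 150.]), np.int32(43)), (array([259., 173.]), np.int32(262)), (array([283., 197.]), np.int32(599)), (array([393., 202.]), np.int32(224)), (array([349., 250.]), np.int32(4341)), (array([397., 203.]), np.int32(12)), (array([410., 204.]), np.int32(24)), (array([294., 208.]), np.int32(6)), (array([358., 208.]), np.int32(67)), (array([286., 210.]), np.int32(6)), (array([393., 216.]), np.int32(15)), (array([415., 218.]), np.int32(22)), (array([350., 226.]), np.int32(96))]
```

View final.

View pics/final.png

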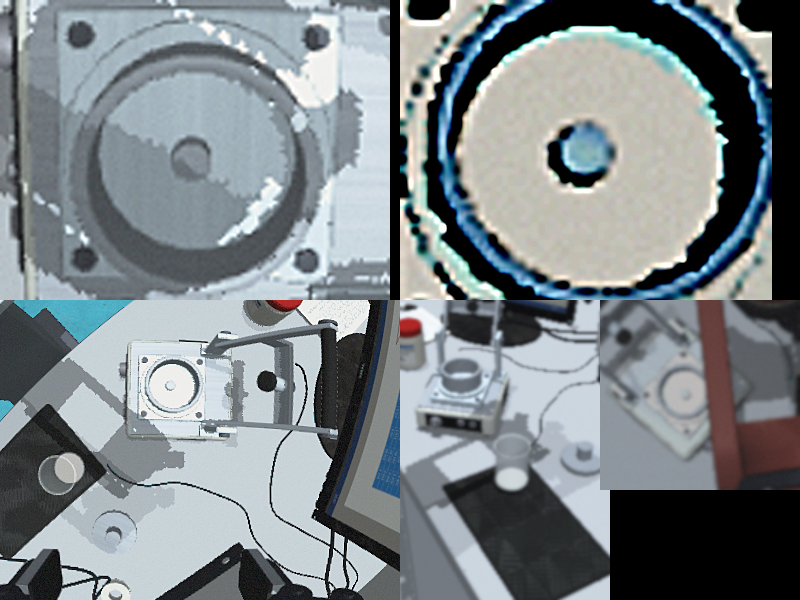

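play_rows:
  commands:
    - [[-0.02,0.06,0,0,0,0],[-0.045,0.129,0,0,0,0],[-0.045,0.129,-0.1,0,0,0],[-0.045,0.129,-0.2,0,0,0],[-0.045,0.129,-0.3,0,0,0]]
  fingers: 1

```text
clock: 49.3
eef_pos: [0.5114, 0.1893, 0.2]
orientation: [180.0, 0.1, 139.8]
ft_force: [0.3, 0.1, -0.8]
grip_width: 0.143
```

play_rows:
  commands:
    - [[0,0,-0.05,0,0,0],[0,0,-0.05,0,0,0],[0,0,-0.05,0,0,0]]

```text
clock: 49.6
eef_pos: [0.5117, 0.1895, 0.1811]
orientation: [-180.0, 0.0, 139.8]
ft_force: [1.0, 0.1, 0.8]
grip_width: 0.001
```

```bash
python3 - <<'E'
from h import *
s=status.state();print(s['eef_pos'],s['ft_force'])
w=grab("wrist",13); K=w["intrinsics"]
for z in(.056,.068,.08,.092,.1): print(z,proj(w,(.4625,.232,z),True).round(1))
u,v=proj(w,(.4625,.232,.056),True).round().astype(int)
g=cv2.cvtColor(w["image"],cv2.COLOR_RGB2GRAY)[v-48:v+48,u-48:u+48]
ch="@#%*+=-. "
for r in g[::2]: print("".join(ch[min(8,int(x)*9//256)] for x in r))
E
```

```text
[0.51172227 0.18946434 0.18109707] [0.98204296 0.05298955 0.75204765]
0.056 [320.6 123. ]
0.068 [320.6 123.1]
0.08 [320.6 123.1]
0.092 [320.6 123.2]
0.1 [320.6 123.2]
                                  . .                        ..                                 
.  =*****+-                   .     ...--.-+.............---.     ..                   .--=+    
  .%++++++*=                 - .==........          . . ...........    ..             -+++++**+ 
  =*++++++*+             ..........      .=--=-...-....-=-    .........              .+*+++++**=
   **++***=.          .......     ..-=+***%%%%%%%%%%%%%%%%+=+-. ..  ......            -%++++++%.
     .==.       .    -....    .+**%%%%%%%%%%%%%%%%%%%%%%%%%%%%%%*++.   ....-    .      =****%=  
                 .--=...  .=+%%%%%%%%#%+=.             .-=%%%%%%%%%%*=... ....-.  .             
            .   -+-.   .-+*%%%%%*=..                       ...-+%%%%%%%+=+  ....-=  .           
              .-..   .*%%%%%%*=.                                --=%%%%%%%*=.  ...- ..          
-.          .-...  .+%%%%%*+.                               
[... 3016 characters left out ...]
++====++++=--------=-      
----======-----=====+++++=====+***%%%%*%%%************%%%%%%%%%%%*+=====+++++=====-------=.     
---*%%%%%#+=-----======+++++=======++*****%%*%%*%%%**%**%****++======+++++=--=-------=*+%#=     
-=+%%%%%%%#+=--------==--=++++++============+++++++++++==========++++*+=-=++=--=---=*#%%%%%%=   
-=*%%%%%%%%+=----------=======+++++++++===================++++++++==--=====--------=*%%%%%%%%-  
-=+*%%%%%%+=----=---------==++==--=++++++++++++++++++++++++++==--=.  -----=--------=*%%%%%%%%.  
=---+=+++--=----=---------------=+===--=-------========-----=+++=---    ====----------*%##*-    
=================================-===========================-------=.-----------------==.
```

```bash
python3 - <<'E'
from h import *
ch="@#%*+=-. "
for tag,(u,v),z0,z1 in((13,(317,121),130,210),(9,(313,193),80,190),(12,(340,85),150,242)):
    w=load("wrist",tag); g=cv2.cvtColor(w["image"],cv2.COLOR_RGB2GRAY)[v-14:v+14,u-16:u+16].astype(float)
    g=cv2.resize(g,None,fx=2,fy=1,interpolation=cv2.INTER_LINEAR)
    print(tag,u-16,v-14)
    for r in g: print("".join(ch[int(np.clip((x-z0)/(z1-z0),0,.999)*9)] for x in r))
    print([proj(w,(.4625,.232,z),True).round(1).tolist() for z in(.056,.068,.08,.092,.104)])
for n in("top0","wrist1"): pass
E
```

```text
13 301 107
                                                                
                                                                
                                                                
  ..--.                                                         
=======-                                                        
==---===+=  ...                                                 
==--============-                                               
==----==-====-====-.  ..    ..                                  
==---==================+*%##+.                                  
===-----=====-----==-=*%%##%*=.                                 
====--========-----=+*%######%+.    -=                          
===---========-=+*#@@@#%%%%%#######@@@@%-                       
==---=-==========+%%##%%%%%%%%%%%%%%%####*=                     
====--====------=+%###%%%%%%%%%%%%%%%%%%#%=                     
===--========---=*%#@@####%%%%%%%%%%%%%%%%*+-                   
======--====--====+%@@@######%%%%#%%%%%%%%###%*-                
---=============--=*@@@########################+ 
[... 3928 characters left out ...]
+@@@@@@%*%%#%+=.                       
                         .==-=#@@@@#=.                          
                                                                
                                                                
                                                                
                                                                
                                                                
                                                                
                                                                
..                                                              
[[341.2, 88.5], [341.8, 87.5], [342.4, 86.4], [343.1, 85.3], [343.8, 84.1]]
```

```bash
python3 - <<'E'
from h import *
import glob
s0=cv2.cvtColor(load("scene",0)["image"],7); s=cv2.cvtColor(load("scene",12)["image"],7)
d=cv2.absdiff(s0,s); n,l,st,c=cv2.connectedComponentsWithStats((d>22).astype(np.uint8))
print("scene",[(c[i].round().tolist(),int(st[i,4])) for i in range(1,n) if st[i,4]>3])
w5=load("wrist",5);print(proj(w5,(.4625,.232,.06),True))
for tag in (6,7,8,9,10,11,12):
    t=load("top",tag); g=cv2.cvtColor(t["image"],7); u,v=proj(t,(.4625,.232,.06)); u,v=int(round(u)),int(round(v))
    print(tag,u,v); print(g[v-9:v+10,u-10:u+11] if tag in(6,10,12) else g[v-2:v+3,u-2:u+3].mean())
E
```

```text
scene [([30.0, 112.0], 8673), ([141.0, 47.0], 2850), ([348.0, 28.0], 1737), ([344.0, 78.0], 726), ([307.0, 115.0], 196), ([327.0, 116.0], 4), ([327.0, 125.0], 13), ([301.0, 164.0], 1567), ([72.0, 176.0], 16), ([20.0, 179.0], 5), ([9.0, 192.0], 160), ([322.0, 188.0], 6), ([69.0, 189.0], 21), ([93.0, 216.0], 851), ([125.0, 216.0], 1926), ([287.0, 195.0], 30), ([317.0, 199.0], 96), ([64.0, 194.0], 7), ([334.0, 199.0], 11), ([292.0, 200.0], 4), ([297.0, 202.0], 6), ([43.0, 206.0], 24), ([34.0, 209.0], 12), ([278.0, 210.0], 23), ([317.0, 214.0], 170), ([7.0, 213.0], 25), ([1.0, 212.0], 5), ([359.0, 242.0], 2063), ([33.0, 240.0], 1265), ([78.0, 226.0], 12), ([286.0, 269.0], 1607), ([308.0, 236.0], 69), ([132.0, 256.0], 764), ([76.0, 252.0], 276), ([97.0, 254.0], 72), ([55.0, 253.0], 51), ([331.0, 257.0], 86), ([94.0, 257.0], 9), ([105.0, 258.0], 25), ([320.0, 259.0], 63), ([344.0, 258.0], 16), ([48.0, 299.0], 1687), ([64.0, 283.0], 123), ([184.0, 310.0], 1601), ([361.0, 289.0], 60), ([344.0, 292.0], 59), ([151.0, 296.0], 17), ([369.0, 302.0], 62), ([358.0, 314.0], 64), ([43.0, 371.0], 1584
[... 4634 characters left out ...]
7 185 187 186 184 179 176 173 167 158 165 180 186 185 187 186
  179 148 102]
 [185 187 186 186 186 185 185 180 171 162 156 154 168 182 185 186 187 186
  179 147 102]
 [183 186 187 187 185 186 185 182 169 158 155 164 178 184 185 186 187 186
  175 150 110]
 [180 186 186 186 185 186 186 187 180 175 174 180 186 187 186 188 185 182
  171 151 117]
 [170 183 186 185 186 185 186 185 185 186 186 187 186 185 187 186 185 178
  165 148 113]
 [158 180 186 186 187 184 186 186 186 186 187 186 187 186 186 184 178 168
  156 133 100]
 [152 170 181 184 188 185 186 185 187 187 186 186 185 187 183 177 167 158
  142 118  89]
 [148 155 168 178 185 185 186 186 186 186 186 185 186 183 178 168 154 143
  128 118 105]]
```

```bash
python3 - <<'E'
from h import *
t0=cv2.cvtColor(load("top",0)["image"],7).astype(int); D=[]
for k in(12,10,6): D.append(abs(cv2.cvtColor(load("top",k)["image"],7).astype(int)-t0))
t=grab("top",13); D.append(abs(cv2.cvtColor(t["image"],7).astype(int)-t0))
m=(np.min([D[0],D[3]],0)>18).astype(np.uint8)
n,l,st,c=cv2.connectedComponentsWithStats(m)
print([(c[i].round().tolist(),st[i].tolist()) for i in range(1,n) if st[i,4]>3])
g=cv2.cvtColor(t["image"],7); print(g[186:206,278:299])
E
```

```text
[([356.0, 0.0], [355, 0, 3, 2, 4]), ([368.0, 6.0], [365, 1, 7, 9, 24]), ([385.0, 4.0], [383, 0, 5, 10, 14]), ([398.0, 4.0], [397, 1, 3, 7, 8]), ([407.0, 4.0], [405, 1, 5, 8, 14]), ([421.0, 8.0], [411, 0, 19, 16, 60]), ([416.0, 2.0], [414, 1, 4, 2, 6]), ([423.0, 1.0], [419, 0, 10, 3, 15]), ([482.0, 7.0], [469, 0, 25, 16, 75]), ([478.0, 0.0], [477, 0, 4, 1, 4]), ([498.0, 2.0], [494, 0, 9, 5, 12]), ([506.0, 1.0], [504, 0, 4, 3, 6]), ([515.0, 1.0], [514, 0, 3, 2, 5]), ([529.0, 1.0], [526, 0, 7, 3, 9]), ([537.0, 8.0], [531, 0, 16, 13, 49]), ([558.0, 0.0], [557, 0, 4, 2, 6]), ([568.0, 1.0], [567, 0, 3, 4, 5]), ([572.0, 2.0], [572, 0, 2, 4, 4]), ([582.0, 2.0], [580, 0, 5, 5, 8]), ([601.0, 3.0], [599, 1, 5, 5, 8]), ([611.0, 4.0], [609, 0, 4, 10, 14]), ([618.0, 3.0], [617, 1, 3, 5, 6]), ([351.0, 4.0], [349, 2, 5, 5, 9]), ([362.0, 6.0], [360, 3, 5, 8, 15]), ([373.0, 4.0], [373, 2, 2, 4, 6]), ([392.0, 5.0], [389, 3, 6, 6, 11]), ([401.0, 3.0], [400, 2, 3, 2, 4]), ([432.0, 4.0], [430, 2, 5, 6, 9]), ([465.0, 3.0], [464, 2, 3, 3, 4]), ([512.0, 3.0], [511, 2, 4, 4, 5]), ([519.0, 2.0], [518, 2, 3, 2,
[... 27091 characters left out ...]
4  67 121 164 179 177 158 131 107 102 112 121 126 127 130 138
  133 114  96]
 [ 49  38  31  58 109 157 180 179 167 145 122 116 120 124 126 125 134 145
  140 115  91]
 [ 54  38  32  49 100 153 180 186 179 168 147 129 125 125 125 126 134 143
  133 111  91]
 [ 56  43  34  44  90 147 178 186 185 178 159 135 127 125 127 125 127 130
  126 109  92]
 [ 55  45  30  37  83 137 172 183 185 181 165 146 129 125 124 125 119 118
  123 117 109]
 [ 58  47  33  30  69 122 163 181 184 185 176 161 141 129 124 119 110 109
  111 116 127]
 [ 57  51  36  30  58 107 156 181 184 183 183 174 154 133 120 109  97  95
  102 125 149]
 [ 61  51  41  31  51  98 150 178 183 183 183 177 156 128 110  99  89  85
  107 143 163]]
```

```bash
python3 - <<'E'
from h import *
a=cv2.cvtColor(load("top",6)["image"],7); u,v=proj(load("top",6),(.574,.025,.02)).round().astype(int); print(u,v)
T=a[v-14:v+15,u-14:u+15]
for k in(7,9,10,12,13):
    b=cv2.cvtColor(load("top",k)["image"],7)[v-24:v+25,u-24:u+25]
    r=cv2.matchTemplate(b,T,cv2.TM_CCOEFF_NORMED); print(k,cv2.minMaxLoc(r)[1::2])
w5,w12=load("wrist",5),load("wrist",12)
for n,w in((5,w5),(12,w12)):
    u,v=proj(w,(.5755,.025,.011),True); g=cv2.medianBlur(cv2.cvtColor(w["image"],7),3); x0,y0=int(u)-50,int(v)-50
    c=cv2.HoughCircles(g[y0:y0+100,x0:x0+100],cv2.HOUGH_GRADIENT,1,20,param1=60,param2=12,minRadius=22,maxRadius=42)
    for cc in (c[0][:3] if c is not None else []): print(n,cc,onz(w,cc[0]+x0,cc[1]+y0,.011,True)[:2].round(4))
E
```

```text
364 157
7 (0.9946321845054626, (10, 10))
9 (0.9948344826698303, (10, 10))
10 (0.9949525594711304, (10, 10))
12 (0.4152029752731323, (8, 0))
13 (0.9684984683990479, (10, 10))
5 [49.5 47.5 34.4] [0.5723 0.0258]
12 [34.5 30.5 26.8] [0.5345 0.0289]
```

play_rows:
  commands:
    - [[0.03,-0.08,0,0,0,0],[0.07,-0.18,0,0,0,0],[0.11,-0.28,0,0,0,0],[0.159,-0.38,0,0,0,0],[0.159,-0.411,0,0,0,0]]

```text
clock: 50.2
eef_pos: [0.5791, 0.0218, 0.1838]
orientation: [179.8, 0.4, 139.7]
ft_force: [-0.3, 0.4, 1.2]
grip_width: 0.003
```

play_rows:
  commands:
    - [[0,0,-0.06,0,0,0],[0,0,-0.15,0,0,0],[0,0,-0.25,0,0,0],[0,0,-0.32,0,0,0],[0,0,-0.34,0,0,0]]
  fingers: 0.5

```text
clock: 50.7
eef_pos: [0.573, 0.0264, 0.0423]
orientation: [-179.8, -0.2, 139.9]
ft_force: [-0.3, -0.5, -0.3]
grip_width: 0.503
```

play_rows:
  commands:
    - [[0,0,-0.03,0,0,0],[0,0,-0.06,0,0,0],[0,0,-0.082,0,0,0],[0,0,-0.082,0,0,0],[0,0,-0.082,0,0,0]]

```text
clock: 51.2
eef_pos: [0.5758, 0.0259, 0.0122]
orientation: [180.0, 0.1, 139.9]
ft_force: [0.5, -0.9, 0.2]
grip_width: 0.501
```

play_rows:
  commands:
    - [[0,0,0,0,0,0],[0,0,0,0,0,0],[0,0,0,0,0,0],[0,0,0,0,0,0]]
  fingers: 1
  newtons: 40

```text
clock: 51.6
eef_pos: [0.5763, 0.0259, 0.0129]
orientation: [179.9, 0.1, 139.9]
ft_force: [-1.4, -0.2, 5.2]
grip_width: 0.244
```

play_rows:
  commands:
    - [[0,0,0.03,0,0,0],[0,0,0.1,0,0,0],[0,0,0.2,0,0,0],[0,0,0.3,0,0,0],[0,0,0.4,0,0,0]]

```text
clock: 52.1
eef_pos: [0.5742, 0.0261, 0.1727]
orientation: [-179.9, -0.0, 139.9]
ft_force: [1.3, -0.6, -1.8]
grip_width: 0.246
```

play_rows:
  commands:
    - [[0,0,0.08,0,0,0],[-0.03,0.055,0.08,0,0,0],[-0.07,0.128,0.08,0,0,0],[-0.11,0.2,0.08,0,0,0],[-0.15,0.273,0.08,0,0,0]]

```text
clock: 52.6
eef_pos: [0.5138, 0.136, 0.2035]
orientation: [-179.9, -0.0, 139.9]
ft_force: [0.8, 0.6, -1.5]
grip_width: 0.25
```

play_rows:
  commands:
    - [[-0.04,0.07,0,0,0,0],[-0.08,0.145,0,0,0,0],[-0.12,0.217,0,0,0,0],[-0.134,0.242,0,0,0,0],[-0.134,0.242,0,0,0,0]]

```text
clock: 53.1
eef_pos: [0.4605, 0.2328, 0.2035]
orientation: [-179.9, 0.0, 140.1]
ft_force: [-0.1, -0.1, -1.3]
grip_width: 0.247
```

play_rows:
  commands:
    - [[0,0,-0.06,0,0,0],[0,0,-0.12,0,0,0],[0,0,-0.17,0,0,0],[0,0,-0.19,0,0,0],[0,0,-0.19,0,0,0]]

```text
clock: 53.6
eef_pos: [0.4611, 0.2306, 0.1263]
orientation: [-179.8, -0.0, 139.9]
ft_force: [0.1, -0.5, -1.2]
grip_width: 0.247
```

play_rows:
  commands:
    - [[0,0,0,0,0,0],[0,0,0,0,0,0],[0,0,0,0,0,0]]

```text
clock: 53.9
eef_pos: [0.4629, 0.2322, 0.1292]
orientation: [179.9, 0.1, 139.9]
ft_force: [0.1, 0.6, -2.5]
grip_width: 0.245
```

play_rows:
  commands:
    - [[-0.0015,-0.0015,-0.015,0,0,0],[-0.0015,-0.0015,-0.03,0,0,0],[-0.0015,-0.0015,-0.03,0,0,0]]

```text
clock: 54.2
eef_pos: [0.46, 0.231, 0.1144]
orientation: [-179.9, -0.0, 140.0]
ft_force: [0.0, 0.1, -2.3]
grip_width: 0.246
```

play_rows:
  commands:
    - [[0,0,-0.006,0,0,0],[0,0,-0.012,0,0,0],[0,0,-0.015,0,0,0],[0,0,-0.015,0,0,0]]

```text
clock: 54.6
eef_pos: [0.461, 0.2313, 0.1096]
orientation: [-180.0, 0.0, 139.9]
ft_force: [-0.0, 0.5, -2.6]
grip_width: 0.245
```

play_rows:
  commands:
    - [[0,0,-0.005,0,0,0],[0,0,-0.008,0,0,0],[0,0,-0.008,0,0,0]]

```text
clock: 54.9
eef_pos: [0.4615, 0.2315, 0.1078]
orientation: [180.0, 0.1, 140.0]
ft_force: [-2.0, -1.1, 5.1]
grip_width: 0.248
```

play_rows:
  commands:
    - [[0,0,-0.004,0,0,0],[0,0,-0.004,0,0,0]]

```text
clock: 55.1
eef_pos: [0.4616, 0.2315, 0.1078]
orientation: [-180.0, 0.0, 140.0]
ft_force: [-5.6, -2.7, 13.4]
grip_width: 0.245
```

play_rows:
  commands:
    - [[0,0,0,0,0,0],[0,0,0,0,0,0],[0,0,0.005,0,0,0]]
  fingers: 0.5

```text
clock: 55.4
eef_pos: [0.461, 0.2313, 0.1067]
orientation: [-180.0, 0.0, 139.9]
ft_force: [-0.4, -0.7, -0.0]
grip_width: 0.499
```

play_rows:
  commands:
    - [[0,0,0.08,0,0,0],[0,0,0.18,0,0,0],[0,0,0.3,0,0,0],[0,0,0.42,0,0,0],[0,0,0.55,0,0,0]]

```text
clock: 55.9
eef_pos: [0.4607, 0.2312, 0.3263]
orientation: [-180.0, 0.0, 139.9]
ft_force: [1.3, 0.4, -0.1]
grip_width: 0.498
```

play_rows:
  commands:
    - [[0.06,0.07,0,0,0,0],[0.13,0.15,0,0,0,0],[0.2035,0.232,0,0,0,0],[0.2035,0.232,-0.05,0,0,0],[0.2035,0.232,-0.1,0,0,0]]

```text
clock: 56.4
eef_pos: [0.5436, 0.3253, 0.284]
orientation: [180.0, 0.1, 140.0]
ft_force: [-0.8, -0.2, -1.0]
grip_width: 0.498
```

play_rows:
  commands:
    - [[0,0,-0.05,0,0,0],[0,0,-0.1,0,0,0],[0,0,-0.149,0,0,0],[0,0,-0.149,0,0,0],[0,0,-0.149,0,0,0]]

```text
clock: 56.9
eef_pos: [0.5424, 0.3241, 0.225]
orientation: [-179.9, 0.0, 139.9]
ft_force: [-0.1, 1.0, 0.1]
grip_width: 0.502
```

play_rows:
  commands:
    - [[0,0,0,0,0,0],[0,0,0,0,0,0],[0,0,0,0,0,0],[0,0,0,0,0,0]]
  fingers: 1
  newtons: 30

```text
clock: 57.3
eef_pos: [0.5428, 0.3238, 0.2274]
orientation: [180.0, 0.1, 139.9]
ft_force: [-3.5, -4.1, 6.6]
grip_width: 0.142
```

play_rows:
  commands:
    - [[-0.0245,-0.0291,0.0181,0,0,0],[-0.0545,-0.0646,0.0327,0,0,0],[-0.0856,-0.1014,0.0404,0,0,0],[-0.117,-0.1386,0.0404,0,0,0]]

```text
clock: 57.7
eef_pos: [0.4999, 0.274, 0.2481]
orientation: [178.8, 0.1, 139.9]
ft_force: [0.3, 9.3, 13.3]
grip_width: 0.125
```

play_rows:
  commands:
    - [[-0.0311,-0.0367,-0.0071,0,0,0],[-0.0612,-0.0724,-0.0213,0,0,0],[-0.0896,-0.106,-0.0423,0,0,0],[-0.1156,-0.1368,-0.0697,0,0,0],[-0.1387,-0.1641,-0.1027,0,0,0]]

```text
clock: 58.2
eef_pos: [0.4387, 0.2014, 0.2094]
orientation: [-179.7, 0.1, 140.1]
ft_force: [-7.7, -6.8, 15.5]
grip_width: 0.009
```

play_rows:
  commands:
    - [[-0.0197,-0.0233,-0.038,0,0,0],[-0.0354,-0.042,-0.08,0,0,0],[-0.0469,-0.0556,-0.1255,0,0,0],[-0.0539,-0.0639,-0.173,0,0,0],[-0.0539,-0.0639,-0.173,0,0,0]]

```text
clock: 58.7
eef_pos: [0.4177, 0.1771, 0.1299]
orientation: [-179.9, -0.0, 139.9]
ft_force: [-0.2, -0.2, 0.0]
grip_width: -0.001
```

play_rows:
  commands:
    - [[-0.03,-0.036,0,0,0,0],[-0.065,-0.077,0,0,0,0],[-0.097,-0.115,0,0,0,0],[-0.097,-0.115,0,0,0,0]]

```text
clock: 59.1
eef_pos: [0.3793, 0.131, 0.1317]
orientation: [180.0, 0.1, 139.9]
ft_force: [-0.0, -0.2, 0.4]
grip_width: -0.003
```

play_rows:
  commands:
    - [[0,0,0.12,0,0,0],[0,0,0.24,0,0,0],[0,0,0.36,0,0,0],[0,0,0.46,0,0,0],[0,0,0.5,0,0,0]]

```text
clock: 59.6
eef_pos: [0.383, 0.1328, 0.3381]
orientation: [179.5, 0.4, 140.0]
ft_force: [0.1, 0.3, -0.9]
grip_width: -0.003
```

```bash
cat >> h.py <<'E'
def barq(d,fish,j=(.4625,.232),yaw=49.8):
    g=cv2.GaussianBlur(cv2.cvtColor(d["image"],cv2.COLOR_RGB2GRAY),(0,0),.7).astype(float); out=[]
    for q in np.arange(-.05,2.15,.025):
        a,b=mill(j,yaw,q)["bar"]; v=[]
        for t in np.linspace(.08,.92,30):
            u=proj(d,a+(b-a)*t,fish)
            if 0<=u[0]<639 and 0<=u[1]<399: v.append(g[int(round(u[1])),int(round(u[0]))])
        out.append((q,np.mean(v) if v else 999,np.max(v) if v else 999))
    return out
E
python3 - <<'E'
from h import *
print(status.state()["eef_pos"])
for n,f in(("wrist",1),("scene",0),("top",0)):
    d=grab(n,20); o=sorted(barq(d,f),key=lambda r:r[1])[:6]; print(n,[(round(float(q),3),int(m),int(x)) for q,m,x in o])
E
```

```text
[0.38304218 0.13280557 0.33806312]
wrist [(1.95, 25, 45), (1.975, 25, 45), (2.0, 26, 45), (1.925, 26, 45), (1.9, 27, 45), (1.875, 27, 43)]
scene [(1.1, 23, 43), (1.075, 24, 43), (1.125, 30, 55), (0.05, 35, 65), (0.025, 39, 63), (1.15, 41, 72)]
top [(-0.05, 49, 59), (0.075, 49, 59), (-0.025, 49, 59), (0.0, 49, 59), (0.05, 49, 59), (0.025, 49, 59)]
```

```bash
python3 - <<'E'
from h import *
for n,f in(("wrist",1),("scene",0)):
    print(n,[(round(float(q),2),int(m),int(x)) for q,m,x in barq(load(n,20),f)][::2])
d=load("wrist",20); a,b=mill((.4625,.232),49.8,1.09)["bar"]; print(proj(d,a,1),proj(d,b,1))
g=cv2.cvtColor(d["image"],7); ch="@#%*+=-. "
u,v=(proj(d,(a+b)/2,1)).round().astype(int); print(u,v)
for r in g[v-70:v+70:3, u-90:u+60:2]: print("".join(ch[int(x)*9//256] for x in r))
E
```

```text
wrist [(-0.05, 43, 48), (0.0, 45, 48), (0.05, 46, 50), (0.1, 47, 51), (0.15, 44, 48), (0.2, 58, 100), (0.25, 199, 228), (0.3, 209, 231), (0.35, 143, 221), (0.4, 205, 244), (0.45, 189, 240), (0.5, 158, 241), (0.55, 182, 240), (0.6, 201, 227), (0.65, 205, 226), (0.7, 174, 211), (0.75, 144, 213), (0.8, 121, 212), (0.85, 141, 212), (0.9, 185, 211), (0.95, 193, 217), (1.0, 193, 212), (1.05, 194, 213), (1.1, 200, 236), (1.15, 204, 227), (1.2, 210, 211), (1.25, 210, 214), (1.3, 196, 214), (1.35, 205, 215), (1.4, 201, 215), (1.45, 193, 214), (1.5, 210, 216), (1.55, 144, 218), (1.6, 122, 213), (1.65, 108, 214), (1.7, 99, 212), (1.75, 80, 214), (1.8, 43, 123), (1.85, 28, 51), (1.9, 27, 45), (1.95, 25, 45), (2.0, 26, 45), (2.05, 30, 45), (2.1, 32, 53)]
scene [(-0.05, 120, 193), (0.0, 69, 129), (0.05, 35, 65), (0.1, 102, 133), (0.15, 168, 201), (0.2, 123, 207), (0.25, 139, 199), (0.3, 148, 206), (0.35, 135, 212), (0.4, 142, 212), (0.45, 160, 212), (0.5, 139, 244), (0.55, 166, 238), (0.6, 174, 246), (0.65, 123, 246), (0.7, 99, 247), (0.75, 85, 242), (0.8, 86, 220), (0.85, 103, 212), (0.9, 132, 21
[... 3353 characters left out ...]
................
......--@@@==-----..=#%%. ............................=....................
........................--+#* ........................+....................
..............................=@+-....................* ...................
................................. +**=................@ ...................
..................................... +@=.............@ ...................
........................................ *+...........-=...................
...........................................#...........@...................
........................................... @...........@ ................ 
............................................# ...........=* ..............#
```

play_rows:
  commands:
    - [[0.04,0.055,-0.02,0,0,0],[0.08,0.108,-0.1,0,0,0],[0.08,0.108,-0.2,0,0,0],[0.08,0.108,-0.3,0,0,0],[0.08,0.108,-0.4,0,0,0]]

```text
clock: 60.25
eef_pos: [0.4103, 0.1749, 0.1676]
orientation: [-179.9, -0.1, 140.0]
ft_force: [0.4, 0.1, -0.2]
grip_width: 0.003
```

play_rows:
  commands:
    - [[0,0,-0.04,0,0,0],[0,0,-0.07,0,0,0],[0,0,-0.09,0,0,0],[0,0,-0.09,0,0,0]]

```text
clock: 60.65
eef_pos: [0.4112, 0.1746, 0.1341]
orientation: [-179.9, -0.0, 139.9]
ft_force: [0.3, 0.7, 0.5]
grip_width: 0.0
```

```bash
python3 - <<'E'
from h import *
print(status.state()["eef_pos"],status.state()["ft_force"])
print([(round(float(q),2),int(m),int(x)) for q,m,x in barq(load("scene",0),0)][:14])
print([(round(float(q),2),int(m),int(x)) for q,m,x in barq(load("wrist",1),1)][:14])
E
```

```text
[0.41116375 0.17462767 0.13412464] [0.34819958 0.66981624 0.47092783]
[(-0.05, 125, 202), (-0.03, 127, 201), (0.0, 128, 207), (0.03, 130, 211), (0.05, 143, 210), (0.07, 152, 198), (0.1, 123, 161), (0.12, 66, 103), (0.15, 36, 60), (0.17, 39, 67), (0.2, 62, 97), (0.23, 98, 151), (0.25, 127, 205), (0.28, 146, 204)]
[(-0.05, 32, 39), (-0.03, 32, 41), (0.0, 32, 41), (0.03, 32, 41), (0.05, 33, 41), (0.07, 33, 41), (0.1, 33, 42), (0.12, 33, 42), (0.15, 34, 42), (0.17, 34, 42), (0.2, 35, 42), (0.23, 35, 45), (0.25, 34, 44), (0.28, 33, 41)]
```

play_rows:
  commands:
    - [[0.008,0.004,-0.005,0,0,0],[0.008,0.004,-0.01,0,0,0],[0.008,0.004,-0.01,0,0,0]]

```text
clock: 60.95
eef_pos: [0.4159, 0.1765, 0.1321]
orientation: [179.9, 0.1, 139.9]
ft_force: [0.3, -0.6, -0.3]
grip_width: -0.001
```

play_rows:
  commands:
    - [[0,0,-0.004,0,0,0],[0,0,-0.008,0,0,0],[0,0,-0.008,0,0,0]]

```text
clock: 61.25
eef_pos: [0.4155, 0.1764, 0.1285]
orientation: [180.0, 0.1, 139.9]
ft_force: [0.8, -0.2, 0.9]
grip_width: 0.001
```

play_rows:
  commands:
    - [[0,0,-0.004,0,0,0],[0,0,-0.008,0,0,0],[0,0,-0.008,0,0,0]]

```text
clock: 61.55
eef_pos: [0.4153, 0.1762, 0.1251]
orientation: [-180.0, 0.1, 139.9]
ft_force: [-0.0, -1.7, 4.1]
grip_width: 0.004
```

play_rows:
  commands:
    - [[0,0,-0.004,0,0,0],[0,0,-0.008,0,0,0],[0,0,-0.008,0,0,0]]

```text
clock: 61.85
eef_pos: [0.4153, 0.1761, 0.1226]
orientation: [-180.0, 0.1, 140.0]
ft_force: [-2.7, -2.8, 8.8]
grip_width: -0.002
```

play_rows:
  commands:
    - [[0,0,-0.004,0,0,0],[0,0,-0.006,0,0,0],[0,0,-0.006,0,0,0]]

```text
clock: 62.15
eef_pos: [0.4154, 0.1762, 0.1224]
orientation: [-179.9, 0.0, 140.0]
ft_force: [-7.8, -3.8, 21.1]
grip_width: -0.0
```

play_rows:
  commands:
    - [[0,0,-0.003,0,0,0],[0,0,-0.003,0,0,0],[0,0,0.05,0,0,0],[0,0,0.15,0,0,0],[0,0,0.27,0,0,0]]

```text
clock: 62.65
eef_pos: [0.4129, 0.1759, 0.2257]
orientation: [-179.7, -0.2, 139.9]
ft_force: [1.1, -0.7, 0.4]
grip_width: 0.004
```

play_rows:
  commands:
    - [[0,-0.1,0.12,0,0,0],[0,-0.2,0.24,0,0,0],[0,-0.28,0.3,0,0,0],[0,-0.28,0.3,0,0,0]]

```text
clock: 63.05
eef_pos: [0.4169, 0.0621, 0.3514]
orientation: [179.8, 0.4, 139.8]
ft_force: [0.6, -0.2, -1.0]
grip_width: 0.001
```

```bash
python3 - <<'E'
from h import *
s=status.state();print(s["eef_pos"],s["ft_force"])
grab("scene",21);grab("top",21)
def fine(d,j=(.4625,.232)):
    g=cv2.cvtColor(d["image"],7).astype(np.float32);Q=np.arange(-.15,.4,.005);P=[]
    for q in Q:
        a,b=mill(j,49.8,q)["bar"]; U=np.array([proj(d,a+(b-a)*t) for t in np.linspace(.55,.92,25)],np.float32)
        P.append(cv2.remap(g,U[:,:1],U[:,1:],cv2.INTER_LINEAR).mean())
    P=np.array(P);i=P.argmin();k=slice(max(i-10,0),i+11);w=np.clip(120-P[k],0,None);return round(float(Q[i]),3),round(float((Q[k]*w).sum()/w.sum()),4),P.min().round(1)
for t in(0,20,21): print("scene",t,fine(load("scene",t)))
for t in(0,21): print("top",t,fine(load("top",t)))
E
```

```text
[0.4168577  0.06209606 0.35139494] [ 0.62136139 -0.16051734 -0.95143002]
scene 0 (0.155, 0.1599, np.float32(30.0))
scene 20 (0.04, 0.0441, np.float32(30.0))
scene 21 (-0.005, -0.0031, np.float32(30.0))
top 0 (0.11, 0.11, np.float32(35.8))
top 21 (0.19, 0.1899, np.float32(39.2))
```

```bash
python3 - <<'E'
from h import *
blobs(22); print(status.state()["eef_pos"],status.state()["clock"]); print(job.sign_off())
E
```

```text
[0.41510216 0.0644064  0.34655654] 63.2
the job is handed in; nothing more can be done
None
```

I handed the job in at 63 s, but I could not confirm by sight that all seven cylinders are in the jar.

**What I did**
- I swung the clamp up and back to about 2.08 rad and set the lid aside on the desk.
- I picked up the four loose cylinders one at a time and dropped each into the jar. Each grip width matched a cylinder up to its release over the jar.
- I poured the three from the beaker, stood the beaker back on the mat, replaced the lid and closed the clamp. The vial and the red-capped jar were not touched.
- I added the loose cylinders before pouring the beaker, so those two steps are in the reverse of your wording.

**Last checks**
- **Clamp:** in the scene image it moved from 0.044 to about 0.00 rad under a push of about 20 N and then stopped hard.
- **Lid:** it touched down within 0.5 mm of the seated height.
- **Beaker:** it looked empty and upright on the mat.
- **Loose cylinders:** I saw none left on the mat, on the mill deck or on the desk within view.

**What disagreed or went wrong**
- **Cylinder count:** before the lid went on, the pictures showed only one cylinder in the jar, and none just after the first drop. I think the others were hidden below the floor surface I could see, but I did not probe to find out.
- **Fingertip position:** the fingers reach about 15–18 mm less far than stated. This cost two missed grips, one on the clamp bar and one on the lid knob.
- **Pouring:** something touched lightly at about 12 N during the tilt. I could not tell what.
- **Closing the clamp:** the bar slipped out of the fingers partway. The gripper still pushed it nearly shut, and I finished by pressing on it from above.

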